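# Put the sample tubes away in the bench chiller

## Task

Put the samples in the chiller: lift its hatch out of the seat and slide it along the channels until it rests clear of the well, then drop every tube from the rack, base down, into a free bore so that it stands at the bottom. Slide the hatch back and let it down fully home in its seat. Leave any tube already in the well where it is, and do not disturb the other things on the bench.

Things in the scene. Friction and masses are not known exactly. Their poses are not given: they have to be found in the camera images.
- chiller: Bench tube chiller, fixed slate-blue housing 242 x 280 mm (x, y), deck at z = 122 mm; origin at the centre of its underside, z up. Stands left or right of the robot's centre line, turned by up to 8 degrees. Its +y half holds the tube well (a block with 8 bores, floors at z = 12 mm) under the hatch; its -y half is a flat parking deck. The two are joined by channels along the sides (see seat, park).
- hatch: White slab hatch 192 x 108 x 10 mm (its x, y, z), 0.35 kg, loose, 3 mm play on each side; origin at the centre of its underside, z up. Steel bridge handle across its middle: bar 84 mm long (hatch x), 12 mm thick (y), 28 to 44 mm above the origin, on two 12 mm posts at its ends. At the start it lies in its seat, top flush with the deck.
- seat (a point): Fixed: where the hatch's origin lies when closed (chiller x 0, y +62, z 112 mm); axes as the chiller. The seat is a pocket 198 x 114 mm, 10 mm below the deck, with a ledge round a 174 x 88 mm opening (x, y). Lips of the channels reach over the hatch's x ends, so it rises at most 22 mm; more than 10 mm up it clears the deck and slides along chiller y.
- park (a point): Fixed: where the hatch's origin lies when it rests on the parking deck clear of the well (chiller x 0, y -60, z 122 mm; y -49 to -70 mm is clear); axes as the chiller. Channels: webs at x = +-99 mm, lips inward to x = +-87 mm, lip underside z = 144, top z = 150 mm; end stops at y = +-124 mm, top z = 144 mm.
- rack: Loose black tube rack 136 x 178 x 45 mm (its x, y, z), 0.5 kg, 3 x 4 square pockets 32 mm wide at 42 mm pitch, pocket floor 10 mm above its underside; origin at the centre of its underside. Every other pocket (chequered) may hold a tube to be stored, so there is room for fingers along its x and y. Stands on the other side of the robot's centre line from the chiller.
- bore0 (a point): Mouth of a round vertical bore in the chiller's block, 32 mm wide, 83 mm deep, at the block's top face 27 mm below the deck (chiller x -63, y 41, z 95 mm). One tube fits with 2 mm of play all round; a stored tube's cap stands 12 mm out of it. One or two of the eight hold a tube already.
- bore1 (a point): Mouth of a round vertical bore in the chiller's block, 32 mm wide, 83 mm deep, at the block's top face 27 mm below the deck (chiller x -21, y 41, z 95 mm). One tube fits with 2 mm of play all round; a stored tube's cap stands 12 mm out of it. One or two of the eight hold a tube already.
- bore2 (a point): Mouth of a round vertical bore in the chiller's block, 32 mm wide, 83 mm deep, at the block's top face 27 mm below the deck (chiller x 21, y 41, z 95 mm). One tube fits with 2 mm of play all round; a stored tube's cap stands 12 mm out of it. One or two of the eight hold a tube already.
- bore3 (a point): Mouth of a round vertical bore in the chiller's block, 32 mm wide, 83 mm deep, at the block's top face 27 mm below the deck (chiller x 63, y 41, z 95 mm). One tube fits with 2 mm of play all round; a stored tube's cap stands 12 mm out of it. One or two of the eight hold a tube already.
- bore4 (a point): Mouth of a round vertical bore in the chiller's block, 32 mm wide, 83 mm deep, at the block's top face 27 mm below the deck (chiller x -63, y 83, z 95 mm). One tube fits with 2 mm of play all round; a stored tube's cap stands 12 mm out of it. One or two of the eight hold a tube already.
- bore5 (a point): Mouth of a round vertical bore in the chiller's block, 32 mm wide, 83 mm deep, at the block's top face 27 mm below the deck (chiller x -21, y 83, z 95 mm). One tube fits with 2 mm of play all round; a stored tube's cap stands 12 mm out of it. One or two of the eight hold a tube already.
- bore6 (a point): Mouth of a round vertical bore in the chiller's block, 32 mm wide, 83 mm deep, at the block's top face 27 mm below the deck (chiller x 21, y 83, z 95 mm). One tube fits with 2 mm of play all round; a stored tube's cap stands 12 mm out of it. One or two of the eight hold a tube already.
- bore7 (a point): Mouth of a round vertical bore in the chiller's block, 32 mm wide, 83 mm deep, at the block's top face 27 mm below the deck (chiller x 63, y 83, z 95 mm). One tube fits with 2 mm of play all round; a stored tube's cap stands 12 mm out of it. One or two of the eight hold a tube already.
- tube1: Sample tube (4 to 6 are there; None if absent) standing in a pocket of the rack, the upper 60 mm showing: white cylinder 28 mm in diameter to 78 mm height, then a grey screw cap 27 mm in diameter, total height 95 mm, about 50 g, weighted foot; origin at the centre of its flat base, z towards the cap. In a bore its origin lies at chiller z = 12 mm.
- tube2: Sample tube (4 to 6 are there; None if absent) standing in a pocket of the rack, the upper 60 mm showing: white cylinder 28 mm in diameter to 78 mm height, then a grey screw cap 27 mm in diameter, total height 95 mm, about 50 g, weighted foot; origin at the centre of its flat base, z towards the cap. In a bore its origin lies at chiller z = 12 mm.
- tube3: Sample tube (4 to 6 are there; None if absent) standing in a pocket of the rack, the upper 60 mm showing: white cylinder 28 mm in diameter to 78 mm height, then a grey screw cap 27 mm in diameter, total height 95 mm, about 50 g, weighted foot; origin at the centre of its flat base, z towards the cap. In a bore its origin lies at chiller z = 12 mm.
- tube4: Sample tube (4 to 6 are there; None if absent) standing in a pocket of the rack, the upper 60 mm showing: white cylinder 28 mm in diameter to 78 mm height, then a grey screw cap 27 mm in diameter, total height 95 mm, about 50 g, weighted foot; origin at the centre of its flat base, z towards the cap. In a bore its origin lies at chiller z = 12 mm.
- tube5: Sample tube (4 to 6 are there; None if absent) standing in a pocket of the rack, the upper 60 mm showing: white cylinder 28 mm in diameter to 78 mm height, then a grey screw cap 27 mm in diameter, total height 95 mm, about 50 g, weighted foot; origin at the centre of its flat base, z towards the cap. In a bore its origin lies at chiller z = 12 mm.
- tube6: Sample tube (4 to 6 are there; None if absent) standing in a pocket of the rack, the upper 60 mm showing: white cylinder 28 mm in diameter to 78 mm height, then a grey screw cap 27 mm in diameter, total height 95 mm, about 50 g, weighted foot; origin at the centre of its flat base, z towards the cap. In a bore its origin lies at chiller z = 12 mm.
- cold1: An identical tube that already stands in the well under the hatch (one or two of cold1, cold2 are present; None if absent): in bore0. It stays there. Origin at the centre of its base.
- cold2: An identical tube that already stands in the well under the hatch (one or two of cold1, cold2 are present; None if absent): in bore6. It stays there. Origin at the centre of its base.
- solvent: Bystander: closed amber bottle 72 mm wide, 170 mm tall, beyond the gap between chiller and rack; origin under its base.
- beaker: Bystander: glass beaker 68 mm wide, 90 mm tall, at the right; origin under its base.
- carton: Bystander: small carton 130 x 90 x 64 mm, at the left; origin under its base.
There are look-alikes about, which are no part of the job. Leave any blue or pink look-alike of the hatch alone.

How it is judged:
By the outcome, as a careful person would: the job done as asked, in the order asked, and still so for the second after the job is handed in, with the robot touching nothing.
Of tube1, tube2, tube3, tube4, tube5, tube6 only 4 to 6 are there at a start; the rules pass over those that are not, and their reading is None.
Of cold1, cold2 only 1 to 2 are there at a start; the rules pass over those that are not, and their reading is None.
At some moment in a run one of rack may be knocked a few centimetres aside while the robot is not near it.
It also fails if it takes over 210 s, if anything falls off the work surface, if the arm or the gripper's body presses on something with over 40 N, if the wrist force passes 120 N, or if a joint passes its speed limit or range.

## Robot

A 7-joint arm with a two-finger parallel gripper is mounted at the origin on the work surface. World frame = base frame: x ahead of the robot, y to its left, z up, the work surface at z = 0. Lengths are in m, angles in rad, forces in N, time in s.
With the tool pointing down it reaches from about 0.425 to 0.875 m from the base axis. Payload 4.7 kg.
Tool frame: the origin (TCP) lies at the very end of the fingers, on their centre line; the grasp point (between the pads) lies 19 mm behind it; z points along the fingers, y is the line along which they close (so a half turn about z gives the same grasp; the last joint's range is limited). The gripper opens to 87 mm and grips with 3 to 60 N. Pads are 19 mm wide; open, the fingers measure 117 mm over their backs; the gripper's body (75 mm by 190 mm) begins 51 mm behind the grasp point.
Start: joints at [-1.299, 0.321, -0.07, 1.45, 0.023, 1.371, -0.057], TCP at [0.166, 0.629, 0.223] pointing down, gripper open.
Joint ranges: [-2.86, 2.86], [-0.3, 2.09], [-1.38, 1.24], [0.06, 2.45], [-1.56, 4.7], [0.09, 2.05], [-2.69, 2.69]. Speed limits (rad/s): [2.57, 2.57, 3.14, 3.14, 3.14, 3.14, 3.14].

## Interface

Orientations are given as a rotation vector (axis times angle).
In Python, from bench import ctrl, get_image, job gives the robot as it stands.
- The arm moves only by the shell command python3 -m crank 'ROWS' [FORCE]. ROWS is JSON, a list that holds one entry, the list of rows, each a list of 5 numbers: the shift along the tool's x, y, z in mm, then the turn about the tool's z in rad, then the closure, from -1 (fully open) to 1 (shut), so that 0 is half open. A call has 1 to 10 rows; each row shifts and turns the commanded pose from where the row before left it, along the tool's axes as they then stand; what a row does not reach is not made up. A row lasts 1/12 s, in which the tool goes at most 41.7 mm and 7.16 degrees, less where a joint would pass 70% of its speed; a pose out of reach is approached as far as the arm can. A call with a gripper value outside its range is refused whole. The fingers move at their own pace and stop on an object; FORCE is the grip in N (left out, the last holds). Time passes only in rows, so rows that do not move let the fingers close. It gives the time, the measured TCP pose, the force, the opening and the grip force at its end, in the units of the state.
- ctrl.get_state(): the state, without advancing time (a new reading comes with each control period).
- get_image(name): name is "scene" or "top" or "wrist"; returns a dict with "pixels" (420x560x3 uint8, red, green, blue), "fx", "fy", "cx", "cy" (pixels), "k1" (the pictures are not rectified: a ray, as slopes to the right and down, at radius r is drawn at 1 + k1 r^2 times it, then the intrinsics apply), "T" (4x4, takes a point from camera to world coordinates); the wrist camera has in their place "T_tool_cam" (4x4, takes a point from camera to tool coordinates, whose origin is the TCP and whose axes are the flange's). Camera axes: x right, y down, z forward; pixel columns grow to the right and rows downward; lengths in m; the calibration is good to about 2 mm. A picture is of the moment at which its call begins: read the wrist's pose just before it. There is no depth.
- job.close_job(): hands the job in; it is judged then, once.
The state is a dict: "time": time; "joint_positions": joint angles; "qd": joint speeds; "joint_torque": joint torques, N m; "position": TCP position; "tool_rot": TCP orientation; "ft_force": force on the tool from outside, world axes, zero at the start; "torque": the same for the moment, N m; "grip_width": opening from 0.0 (shut) to 1.0 (fully open); "grip_force": force on a finger pad.
Only numpy, scipy, OpenCV 4.12 (cv2) and the standard library are available. Lean on these libraries where they do the work, as an engineer would, in place of code of your own. Each camera call takes 0.05 s, during which the arm holds its last target. There are 200 camera calls.

## Working session

There is one attempt and no reset: what is moved stays moved. The work goes in short steps, Python scripts to look and compute and a shell command to move; the robot and the scene stay as the last step left them, time stands still between calls to the robot, and variables do not carry over. Pictures are saved under pics/ and viewed, at most 14 in all, crops included, and the job is handed in when it is done.

```bash
mkdir -p pics; ls
cat > h.py <<'E'
import numpy as np, cv2
from scipy.spatial.transform import Rotation as R
from bench import ctrl,get_image,job
def tool():
    s=ctrl.get_state(); T=np.eye(4); T[:3,:3]=R.from_rotvec(s['tool_rot']).as_matrix(); T[:3,3]=s['position']; return T
def snap(name,fn):
    Tt=tool(); d=get_image(name)
    T=d['T'] if 'T' in d else Tt@np.array(d['T_tool_cam'])
    np.savez('pics/'+fn+'.npz',T=np.array(T),i=[d['fx'],d['fy'],d['cx'],d['cy'],d['k1']],p=d['pixels'])
    cv2.imwrite('pics/'+fn+'.png',d['pixels'][:,:,::-1]); return d
def crop(fn,x0,y0,w,h,s,out):
    p=np.load('pics/'+fn+'.npz')['p'][y0:y0+h,x0:x0+w,::-1]
    cv2.imwrite('pics/'+out+'.png',cv2.resize(p,None,fx=s,fy=s,interpolation=cv2.INTER_CUBIC))
def world(fn,uv,z):
    n=np.load('pics/'+fn+'.npz'); fx,fy,cx,cy,k=n['i']; T=n['T']; out=[]
    for u,v in uv:
        a=np.array([(u-cx)/fx,(v-cy)/fy]); b=a.copy()
        for _ in range(20): b=a/(1+k*(b@b))
        r=T[:3,:3]@np.array([b[0],b[1],1]); t=(z-T[2,3])/r[2]; out.append(T[:3,3]+t*r)
    return np.array(out)
def pix(fn,P):
    n=np.load('pics/'+fn+'.npz'); fx,fy,cx,cy,k=n['i']; T=np.linalg.inv(n['T']); out=[]
    for p in np.atleast_2d(P):
        c=T[:3,:3]@p+T[:3,3]; b=c[:2]/c[2]; b=b*(1+k*(b@b)); out.append([fx*b[0]+cx,fy*b[1]+cy])
    return np.array(out)
E
python3 - <<'E'
from h import *
s=ctrl.get_state(); print(s)
for n in('scene','top'):
    d=snap(n,n+'0'); print(n,d['fx'],d['k1'],np.round(d['T'],3).tolist())
d=snap('wrist','wrist0');print(np.round(d['T_tool_cam'],3).tolist(),d['fx'])
cv2.imwrite('pics/top0b.png',cv2.resize(cv2.imread('pics/top0.png'),(800,600),interpolation=cv2.INTER_CUBIC))
E
```

```text
pics
{'time': 0.0, 'joint_positions': array([-1.29889413,  0.32186086, -0.07009527,  1.45168576,  0.02262211,
        1.37081225, -0.05690597]), 'qd': array([-0.00274981,  0.00034784, -0.00082758, -0.00066968,  0.00133371,
       -0.00101158, -0.00053547]), 'joint_torque': array([-4.48854435e-04, -4.91285455e+01, -4.04097615e-01, -3.12529778e+01,
       -6.39441842e-02,  4.39861254e-02,  1.96945653e-04]), 'position': array([0.16562728, 0.62795838, 0.22143163]), 'tool_rot': array([-4.03755276e-01, -3.11539961e+00,  3.10076268e-03]), 'ft_force': array([ 0.30487929, -0.16562201,  0.7288117 ]), 'torque': array([-0.00971443,  0.01304726, -0.00675146]), 'grip_force': 0.0, 'grip_width': 1.0004402397360075}
scene 409.3963461790456 0.019213285505485914 [[-0.992, 0.093, -0.08, 0.586], [0.122, 0.704, -0.699, 0.733], [-0.009, -0.704, -0.71, 0.865], [0.0, 0.0, 0.0, 1.0]]
top 393.96409339672687 -0.10287061460913545 [[-0.003, -0.995, 0.101, 0.401], [-1.0, 0.006, 0.029, -0.016], [-0.029, -0.101, -0.994, 1.299], [0.0, 0.0, 0.0, 1.0]]
[[0.0, -0.956, -0.294, 0.08], [1.0, 0.0, 0.0, -0.001], [-0.0, -0.294, 0.956, -0.161], [0.0, 0.0, 0.0, 1.0]] 313.7809786680726
```

View pics/top0b.png

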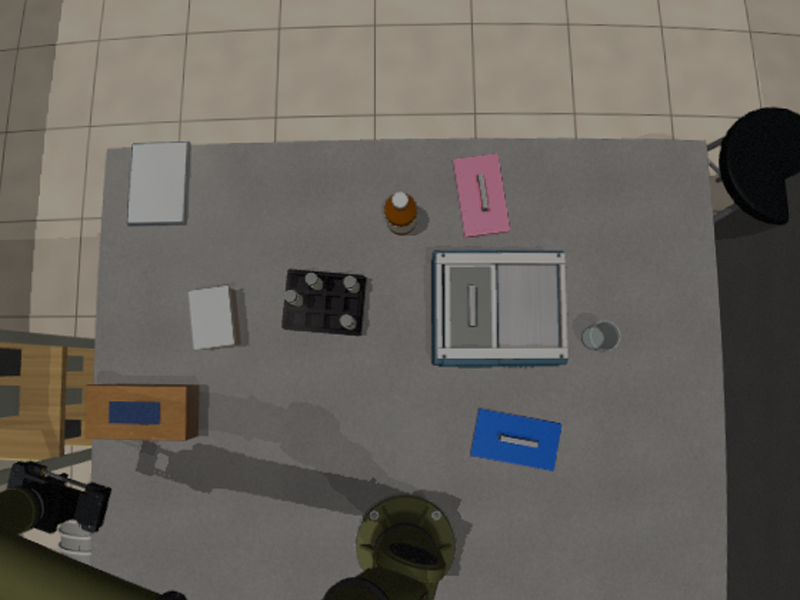

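View pics/scene0.png

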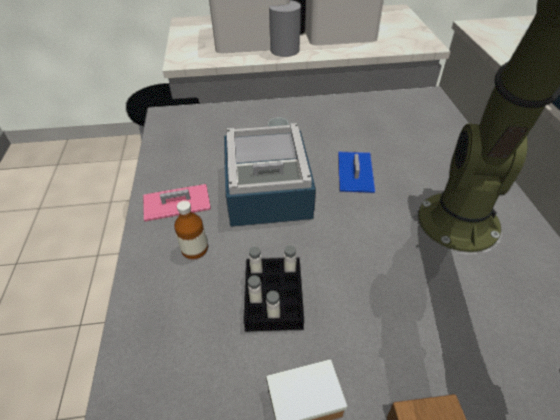

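The top view (800x600) shows the chiller at about (500,308), its hatch handle at (473,305), and the rack at about (325,302) with 4 tubes. There are pink and blue look-alike hatches at (482,195) and (516,440). I'll enlarge the chiller and rack.

Run:
```python
from h import *
a=np.load('pics/top0.npz')['p']
c1=cv2.resize(a[168:264,296:404,::-1],None,fx=4.0,fy=4.0,interpolation=cv2.INTER_CUBIC)  # 432x384
c2=cv2.resize(a[180:244,190:264,::-1],None,fx=4.0,fy=4.0,interpolation=cv2.INTER_CUBIC)  # 296x256
o=np.zeros((384,740,3),np.uint8); o[:384,:432]=c1; o[:256,440:736]=c2
cv2.imwrite('pics/c0.png',o)
```

```text
(no output)
```

View pics/c0.png

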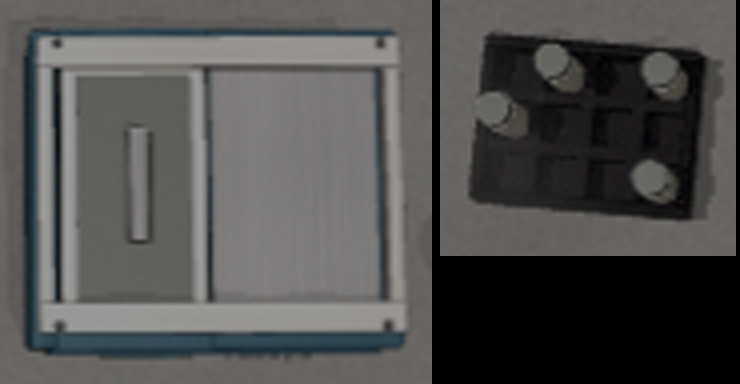

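The crop shows the handle ends at (139,127) and (140,242), lip screws at (57,43), (380,43), (60,326) and (389,325), and cap tops at (551,57), (661,71), (494,107) and (651,180).

Run:
```python
from h import *
f=lambda l,x0,y0,ox:[((u-ox+.5)/4+x0-.5,(v+.5)/4+y0-.5) for u,v in l]
h=world('top0',f([(139,127),(140,242)],296,168,0),.156); print('handle',h.round(4),h.mean(0))
s=world('top0',f([(57,43),(380,43),(60,326),(389,325)],296,168,0),.150); print('screws',s.round(4),s.mean(0))
for a,b in((0,1),(2,3)): d=s[a]-s[b]; print('y-axis yaw',np.degrees(np.arctan2(-d[0],d[1])))
for a,b in((0,2),(1,3)): d=s[a]-s[b]; print('x-axis yaw',np.degrees(np.arctan2(d[1],d[0])))
print('caps',world('top0',f([(551,57),(661,71),(494,107),(651,180)],190,180,440),.105).round(4))
print('rack corners',world('top0',f([(487,36),(702,50),(470,200),(690,220)],190,180,440),.045).round(4))
print(tool().round(3))
```

```text
handle [[ 0.5662 -0.1411  0.156 ]
 [ 0.4819 -0.1404  0.156 ]] [ 0.5240669  -0.14074728  0.156     ]
screws [[ 0.6302 -0.0823  0.15  ]
 [ 0.6291 -0.322   0.15  ]
 [ 0.4215 -0.0821  0.15  ]
 [ 0.4207 -0.3219  0.15  ]] [ 0.52536919 -0.20206236  0.15      ]
y-axis yaw -0.2693812666611863
y-axis yaw -0.20442444722853464
x-axis yaw -0.05920088222987631
x-axis yaw -0.04445444249925579
caps [[0.5932 0.2005 0.105 ]
 [0.5815 0.1151 0.105 ]
 [0.5546 0.2443 0.105 ]
 [0.4976 0.1223 0.105 ]]
rack corners [[0.6206 0.2642 0.045 ]
 [0.6075 0.0886 0.045 ]
 [0.487  0.2758 0.045 ]
 [0.4703 0.0978 0.045 ]]
[[-0.967  0.255 -0.     0.166]
 [ 0.255  0.967 -0.001  0.628]
 [-0.    -0.001 -1.     0.222]
 [ 0.     0.     0.     1.   ]]
```

Chiller origin is at about (0.525,-0.202) with yaw about 0. I'll square the tool (tool x = -X, y = +Y) and travel to the handle.

```bash
python3 -m crank '[[[0,0,-10,-0.086,-1],[0,0,-10,-0.086,-1],[0,0,-10,-0.086,-1],[-28,-27,0,0,-1],[-28,-27,0,0,-1],[-28,-27,0,0,-1],[-28,-27,0,0,-1],[-28,-27,0,0,-1],[-28,-27,0,0,-1],[-28,-27,0,0,-1]]]' 30
python3 -m crank '[[[-28,-27,0,0,-1],[-28,-27,0,0,-1],[-28,-27,0,0,-1],[-28,-27,0,0,-1],[-28,-27,0,0,-1],[0,-40,0,0,-1],[0,-40,0,0,-1],[0,-40,0,0,-1],[0,-40,0,0,-1],[0,-40,0,0,-1]]]'
python3 -m crank '[[[0,-40,0,0,0],[0,-40,0,0,0],[0,-40,0,0,0],[0,-40,0,0,0],[0,-20,0,0,0],[0,0,0,0,0],[0,0,0,0,0],[0,0,0,0,0]]]'
```

```text
time: 0.98
position: [0.3628, 0.4379, 0.2524]
tool_rot: [0.0, -3.142, -0.0]
ft_force: [1.3, 0.5, 0.8]
grip_width: 0.999
grip_force: 0.0
time: 1.82
position: [0.5014, 0.1026, 0.2523]
tool_rot: [0.0, -3.141, -0.0]
ft_force: [0.9, -0.9, 0.0]
grip_width: 1.0
grip_force: 0.0
time: 2.48
position: [0.5019, -0.0742, 0.2523]
tool_rot: [0.002, -3.141, -0.001]
ft_force: [-0.7, 0.6, -0.3]
grip_width: 0.526
grip_force: 0.0
```

Motion works as expected. A wrist picture refines the handle position.

Run:
```python
from h import *
snap('wrist','w1'); print(tool()[:3,3])
print(pix('w1',[[.566,-.141,.156],[.482,-.141,.156],[.630,-.0823,.15],[.4215,-.0821,.15],[.6291,-.322,.15]]).round(1))
```

```text
[ 0.50195495 -0.07367752  0.25231165]
[[204.6 277.7]
 [198.1 189.1]
 [268.6 331.3]
 [267.6 114.5]
 [ 38.1 326.4]]
```

View pics/w1.png

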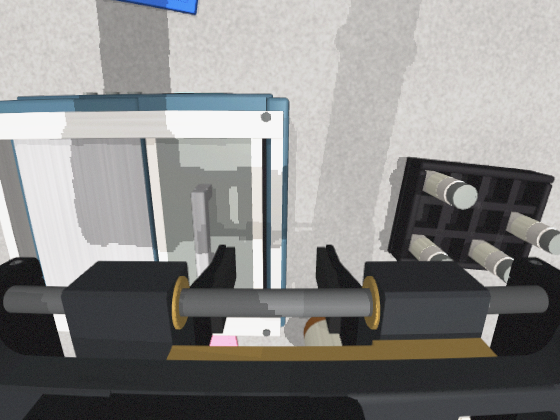

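The wrist view shows the screws at (265,117) and (266,332) and the handle's near end at (201,190), which agrees with prediction to about 2 px. I'll move over the handle, go down and grip.

```bash
python3 -m crank '[[[-11,-33,0,0,0],[-11,-34,0,0,0],[0,0,30,0,0],[0,0,30,0,0],[0,0,30,0,0],[0,0,20,0,0],[0,0,13,0,0],[0,0,0,0,0],[0,0,0,0,1],[0,0,0,0,1]]]' 40
python3 -m crank '[[[0,0,0,0,1],[0,0,0,0,1],[0,0,0,0,1],[0,0,0,0,1]]]' 40
```

```text
time: 3.37
position: [0.5249, -0.1416, 0.1306]
tool_rot: [-0.003, 3.14, -0.0]
ft_force: [0.0, 1.1, -0.1]
grip_width: 0.42
grip_force: 0.0
time: 3.7
position: [0.5243, -0.1421, 0.1302]
tool_rot: [-0.0, 3.14, 0.001]
ft_force: [-0.5, -0.4, 4.0]
grip_width: 0.138
grip_force: 39.4
```

```bash
python3 -m crank '[[[0,0,-5,0,1],[0,0,-5,0,1],[0,0,-5,0,1],[0,0,0,0,1],[0,0,0,0,1]]]'
python3 -m crank '[[[0,-8,0,0,1],[0,-15,0,0,1],[0,-15,0,0,1],[0,0,0,0,1]]]'
```

```text
time: 4.12
position: [0.524, -0.1425, 0.1449]
tool_rot: [-0.0, 3.141, 0.0]
ft_force: [0.4, -0.5, -4.1]
grip_width: 0.134
grip_force: 40.0
time: 4.45
position: [0.523, -0.1851, 0.1445]
tool_rot: [-0.007, -3.141, 0.005]
ft_force: [0.5, -0.6, -2.7]
grip_width: 0.132
grip_force: 40.0
```

```bash
python3 -m crank '[[[0,-16,0,0,1],[0,-20,0,0,1],[0,-20,0,0,1],[0,-16,0,0,1],[0,-8,0,0,1],[0,0,0,0,1],[0,0,0,0,1]]]'
```

```text
time: 5.03
position: [0.5238, -0.2598, 0.1442]
tool_rot: [-0.001, -3.141, -0.002]
ft_force: [-0.5, 0.5, -3.0]
grip_width: 0.137
grip_force: 40.0
```

```bash
python3 -m crank '[[[0,-6,0,0,1],[0,0,2,0,1],[0,0,2,0,1],[0,0,0,0,1]]]'
python3 -m crank '[[[0,0,0,0,0],[0,0,0,0,0],[0,0,0,0,0],[0,0,-20,0,0],[0,0,-30,0,0],[0,0,-30,0,-0.3],[0,0,-25,0,-0.3]]]'
```

```text
time: 5.37
position: [0.5241, -0.2657, 0.1404]
tool_rot: [-0.002, 3.141, 0.001]
ft_force: [-0.5, -0.4, -3.9]
grip_width: 0.133
grip_force: 40.0
time: 5.95
position: [0.5243, -0.2667, 0.248]
tool_rot: [-0.0, 3.14, -0.001]
ft_force: [-0.5, 0.0, 0.4]
grip_width: 0.565
grip_force: 0.0
```

```bash
python3 -m crank '[[[0,41,-15,0,-0.3],[0,41,0,0,-0.3],[0,41,0,0,-0.3],[0,41,0,0,-0.3],[0,41,0,0,-0.3],[0,0,0,0,-0.3],[0,0,0,0,-0.3]]]'
python3 - <<'E'
from h import *
snap('wrist','w2'); snap('top','t2'); print(tool()[:3,3])
a=np.load('pics/t2.npz')['p']; b=np.load('pics/w2.npz')['p']
c1=cv2.resize(a[168:264,296:404,::-1],None,fx=3.5,fy=3.5,interpolation=cv2.INTER_CUBIC)
c2=cv2.resize(a[175:247,185:269,::-1],None,fx=4,fy=4,interpolation=cv2.INTER_CUBIC)
o=np.zeros((600,760,3),np.uint8); o[:336,:378]=c1; o[:288,400:736]=c2
o[340:,:]=cv2.resize(b[40:,:,::-1],None,fx=.68,fy=.68)[:260].copy() if False else 0
cv2.imwrite('pics/c2.png',o[:340])
E
```

```text
time: 6.53
position: [0.5242, -0.06, 0.2603]
tool_rot: [-0.01, 3.141, 0.001]
ft_force: [0.8, -0.5, -0.0]
grip_width: 0.65
grip_force: 0.0
[ 0.52400662 -0.06436975  0.26032866]
```

View pics/c2.png

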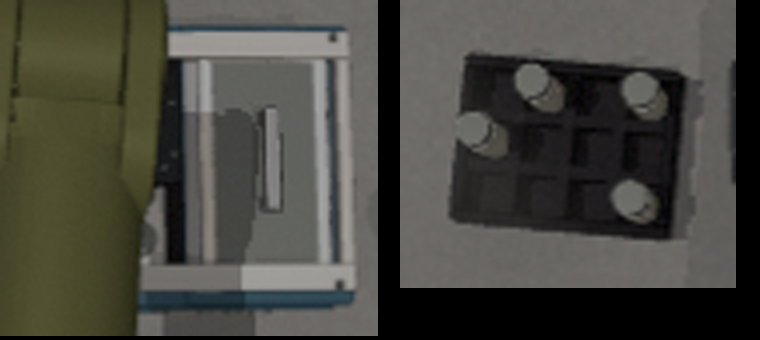

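View pics/w2.png

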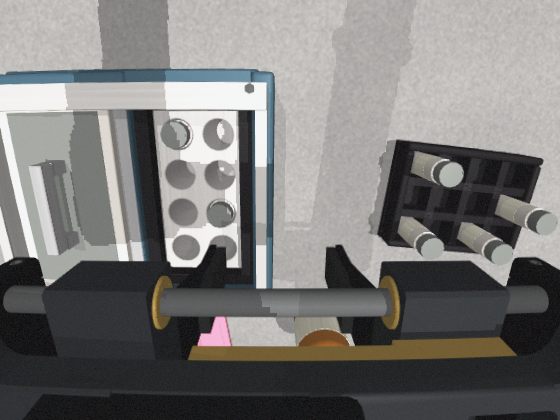

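The hatch is parked. In the wrist view there are tubes in bore0 (177,133) and bore6 (220,212); empty bores are at (218,133), (181,174), (220,174), (183,212), (186,247) and (221,247). The rack hasn't moved, with cap tops at (449,174), (543,220), (430,246) and (498,252).

Run:
```python
from h import *
b=[(218,133),(181,174),(220,174),(183,212)]
nom=[(-63,83),(-21,41),(-21,83),(21,41)]
w=world('w2',b,.095); print(w.round(4)); 
for p,n in zip(w,nom): print(p[0]-n[0]/1e3,p[1]-n[1]/1e3)
print(world('w2',[(449,174),(543,220),(430,246),(498,252)],.105).round(4))
f=lambda l,x0,y0,ox:[((u-ox+.5)/4+x0-.5,(v+.5)/4+y0-.5) for u,v in l]
print(world('t2',f([(533,79),(641,88),(473,131),(632,199)],185,175,400),.105).round(4))
```

```text
[[ 0.4626 -0.1203  0.095 ]
 [ 0.505  -0.1614  0.095 ]
 [ 0.5048 -0.12    0.095 ]
 [ 0.5472 -0.1626  0.095 ]]
0.5255921178773991 -0.20327946909577455
0.5260028252016737 -0.20242816366243696
0.5258453379065878 -0.2030097379691651
0.5261503762876688 -0.2036088202288622
[[0.5008 0.1186 0.105 ]
 [0.5508 0.237  0.105 ]
 [0.5818 0.1108 0.105 ]
 [0.5894 0.1921 0.105 ]]
[[0.5916 0.1989 0.105 ]
 [0.5839 0.1151 0.105 ]
 [0.5515 0.245  0.105 ]
 [0.4984 0.1216 0.105 ]]
```

```bash
python3 -m crank '[[[5,36,0,0,-0.4],[5,36,0,0,-0.4],[5,37,0,0,-0.4],[5,37,0,0,-0.4],[4,37,0,0,-0.4],[0,0,40,0,-0.4],[0,0,40,0,-0.4],[0,0,0,0,-0.4],[0,0,0,0,-0.4]]]' 15
python3 - <<'E'
from h import *
snap('wrist','w3'); print(tool()[:3,3])
print(pix('w3',[[.500,.120,.105]]))
E
```

```text
time: 7.38
position: [0.4991, 0.1173, 0.1787]
tool_rot: [-0.005, -3.138, 0.003]
ft_force: [0.6, -0.4, 0.9]
grip_width: 0.701
grip_force: 0.0
[0.50079391 0.11795986 0.18098709]
[[280.9110967  221.54073235]]
```

View pics/w3.png

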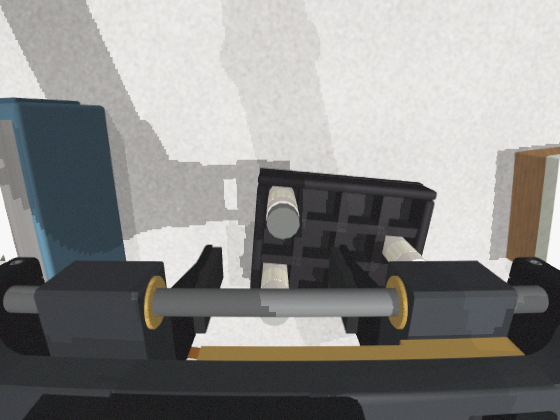

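The cap top is centred at (283,222), within 2 px of prediction. Next I'll descend, grip and lift.

```bash
python3 -m crank '[[[0,2,30,0,-0.4],[0,0,35,0,-0.4],[0,0,30,0,-0.4],[0,0,14,0,-0.4],[0,0,0,0,-0.4],[0,0,0,0,1],[0,0,0,0,1],[0,0,0,0,1],[0,0,0,0,1],[0,0,0,0,1]]]' 15
python3 -m crank '[[[0,0,-20,0,1],[0,0,-35,0,1],[0,0,-35,0,1],[0,0,-35,0,1],[0,0,-15,0,1],[0,0,0,0,1],[0,0,0,0,1]]]'
python3 - <<'E'
from h import *
snap('wrist','w4'); t=tool(); print(t[:3,3])
print(pix('w4',t[:3,3]+np.array([[0,0,.035],[-.0135,0,.035]])))
crop('w4',190,120,180,180,3,'c4')
E
```

```text
time: 8.27
position: [0.5008, 0.122, 0.0722]
tool_rot: [-0.0, 3.139, 0.002]
ft_force: [0.0, 0.5, -0.6]
grip_width: 0.409
grip_force: 0.0
time: 8.85
position: [0.5003, 0.1219, 0.2119]
tool_rot: [-0.0, 3.139, 0.002]
ft_force: [0.2, -0.4, -1.2]
grip_width: 0.301
grip_force: 15.0
[0.49941963 0.12167366 0.21044346]
[[278.28423132 293.07354169]
 [278.38782345 267.09120474]]
```

View pics/c4.png

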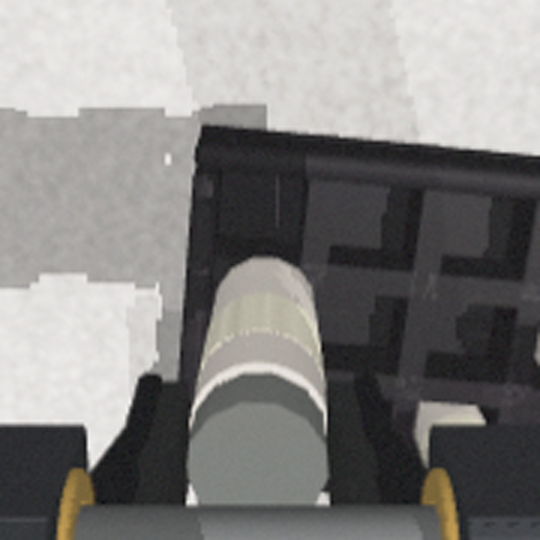

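It was lifted before the fingers had fully closed, so the cap is held near the fingertips (cap top at (276,268), about 5–8 mm above the TCP). That still holds at 15 N, and gives a shorter drop. I'll raise the grip force and carry it to bore4.

```bash
python3 -m crank '[[[0,0,-20,0,1],[0,0,-20,0,1],[0,0,-20,0,1],[6,-35,0,0,1],[6,-35,0,0,1],[6,-35,0,0,1],[6,-35,0,0,1],[6,-35,0,0,1],[6,-35,0,0,1],[1,-31,0,0,1]]]' 25
python3 -m crank '[[[0,0,0,0,1],[0,0,0,0,1],[0,0,0,0,1]]]'
python3 - <<'E'
from h import *
snap('wrist','w5'); t=tool(); print(t[:3,3])
print(pix('w5',[[.4627,-.1196,.095]]))
crop('w5',180,100,180,200,3,'c5')
E
```

```text
time: 9.73
position: [0.4607, -0.1215, 0.2691]
tool_rot: [-0.002, -3.138, -0.0]
ft_force: [0.9, 0.2, -0.2]
grip_width: 0.296
grip_force: 25.0
time: 9.98
position: [0.4623, -0.1183, 0.2695]
tool_rot: [0.001, -3.139, -0.001]
ft_force: [0.4, 0.9, -0.6]
grip_width: 0.295
grip_force: 25.0
[ 0.46259785 -0.11776418  0.26967954]
[[275.52572199 191.03867579]]
```

View pics/c5.png

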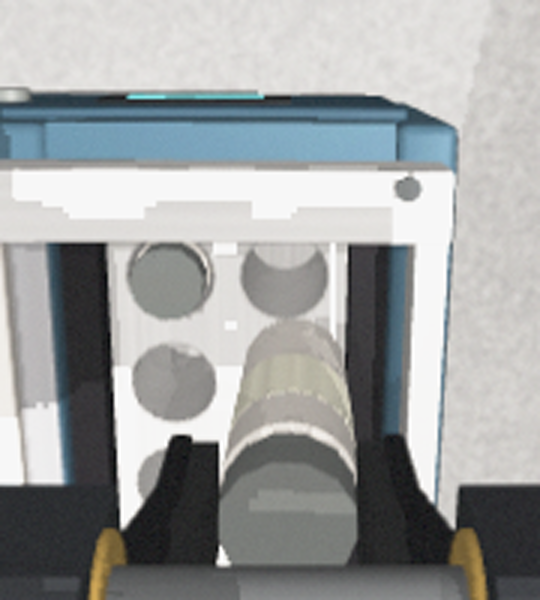

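Bore4 is at crop (285,276), as predicted. I'll solve for the tube's hold offset from its visible edges: foot edge at crop row 318, shoulder at 424, widths about 96 and 136.

Run:
```python
from h import *
t=tool()[:3,3]
for h in (0,5,10,20,30):
  for dx in(-.004,0,.004):
    q=t+np.array([[dx-.014,0,h/1e3-.095],[dx-.014,0,h/1e3-.017],[dx-.0135,0,h/1e3],[dx,-.014,h/1e3-.017],[dx,.014,h/1e3-.017],[dx,-.0135,h/1e3],[dx,.0135,h/1e3]])
    p=(pix('w5',q)-[180,100])*3
    print(h,dx,'foot',p[0].round(),'shoulder',p[1].round(),'captop near',p[2].round(),'w',(p[4]-p[3])[0].round(),(p[6]-p[5])[0].round(),p[5:,0].round())
```

```text
0 -0.004 foot [294. 277.] shoulder [297. 369.] captop near [298. 402.] w 136.0 144.0 [226. 369.]
0 0 foot [293. 290.] shoulder [297. 388.] captop near [298. 422.] w 136.0 143.0 [226. 369.]
0 0.004 foot [293. 304.] shoulder [296. 406.] captop near [297. 442.] w 135.0 142.0 [226. 368.]
5 -0.004 foot [294. 281.] shoulder [297. 377.] captop near [298. 412.] w 140.0 148.0 [224. 371.]
5 0 foot [294. 295.] shoulder [297. 396.] captop near [298. 433.] w 139.0 146.0 [224. 371.]
5 0.004 foot [294. 309.] shoulder [297. 415.] captop near [298. 453.] w 138.0 145.0 [225. 370.]
10 -0.004 foot [294. 285.] shoulder [297. 386.] captop near [298. 423.] w 143.0 152.0 [222. 374.]
10 0 foot [294. 300.] shoulder [297. 406.] captop near [298. 444.] w 143.0 151.0 [223. 373.]
10 0.004 foot [294. 314.] shoulder [297. 425.] captop near [298. 465.] w 142.0 149.0 [223. 373.]
20 -0.004 foot [294. 295.] shoulder [298. 406.] captop near [299. 447.] w 151.0 161.0 [218. 379.]
20 0 foot [294. 310.] shoulder [298. 426.] captop near [299. 469.] w 150.0 160.0 [219. 378.]
20 0.004 foot [294. 324.] shoulder [298. 446.] captop near [299. 491.] w 149.0 158.0 [219. 378.]
30 -0.004 foot [294. 305.] shoulder [299. 427.] captop near [300. 473.] w 160.0 171.0 [214. 385.]
30 0 foot [294. 321.] shoulder [299. 449.] captop near [300. 497.] w 159.0 170.0 [215. 384.]
30 0.004 foot [294. 336.] shoulder [298. 470.] captop near [300. 520.] w 158.0 168.0 [215. 383.]
```

```bash
python3 -m crank '[[[2,0,25,0,1],[0,0,25,0,1],[0,0,23,0,1],[0,0,0,0,1],[0,0,0,0,1],[0,0,0,0,1]]]'
python3 - <<'E'
from h import *
snap('wrist','w6'); t=tool(); print(t[:3,3])
print((pix('w6',[[.4627,-.1196,.095],[.4627-.016,-.1196,.095],[t[0,3]-.014,t[1,3],t[2,3]-.085],[t[0,3]-.014,t[1,3],t[2,3]-.075]])-[200,110])*4)
crop('w6',200,110,150,150,4,'c6')
E
```

```text
time: 10.53
position: [0.4617, -0.1186, 0.1989]
tool_rot: [-0.003, 3.141, -0.0]
ft_force: [0.5, -0.2, -0.0]
grip_width: 0.296
grip_force: 25.0
[ 0.4620156  -0.11887461  0.19933462]
[[304.05542394 399.91698004]
 [304.24961774 329.61295076]
 [307.97837426 358.89418817]
 [308.21685065 372.38431981]]
```

View pics/c6.png

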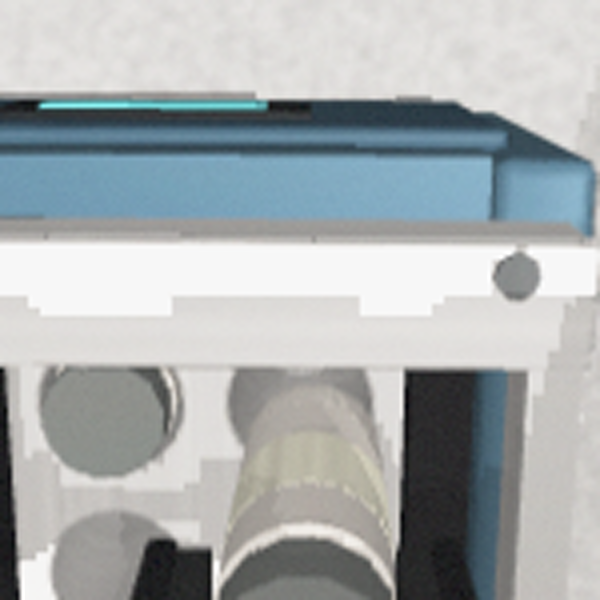

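Bore4's centre is at column 300 and the tube foot at column 308, so y needs about -1.7 mm. I'll fit hold height and x offset from rows: foot 383, shoulder 522, cap-top edge 575.

Run:
```python
from h import *
from scipy.optimize import least_squares
t=tool()[:3,3]
def f(p,free=True):
    h,dx=p[:2]; a=p[2] if len(p)>2 else 0
    q=t+np.array([[dx-.014+a*(-.078),0,h-.095],[dx-.014,0,h-.017],[dx-.0135+a*.017,0,h]])
    return ((pix('w6',q)-[200,110])*4)[:,1]-[383,522,575]
r=least_squares(f,[.01,0],x_scale=.001);print(r.x,r.fun)
r=least_squares(f,[.01,0,0],x_scale=.001);print(r.x,r.fun)
```

```text
[-0.002185    0.00852557] [-0.6999851   1.94774684 -1.32364377]
[ 0.02579307 -0.00350854 -0.0508722 ] [2.27373675e-13 6.82121026e-13 0.00000000e+00]
```

```bash
python3 -m crank '[[[3,-1.5,5,0,1],[0,0,0,0,1],[0,0,0,0,1]]]' 12
python3 -m crank '[[[0,0,3,0,1],[0,0,0,0,1]]]'
python3 -m crank '[[[0,0,3,0,1],[0,0,0,0,1]]]'
python3 -m crank '[[[0,0,3,0,1],[0,0,0,0,1]]]'
python3 - <<'E'
from h import *
snap('wrist','w7'); t=tool(); print(t[:3,3])
print((pix('w7',[[.4627,-.1206,.095],[.4627-.016,-.1206,.095],[.4627-.014,-.1206,.095]])-[200,110])*4)
crop('w7',200,110,150,150,4,'c7')
E
```

```text
time: 10.83
position: [0.4579, -0.1209, 0.1932]
tool_rot: [-0.0, 3.141, 0.0]
ft_force: [0.3, 0.2, -0.6]
grip_width: 0.298
grip_force: 12.0
time: 11.0
position: [0.4578, -0.1207, 0.1896]
tool_rot: [0.0, -3.141, -0.0]
ft_force: [-0.4, 0.2, -1.1]
grip_width: 0.298
grip_force: 12.0
time: 11.17
position: [0.4577, -0.1207, 0.1864]
tool_rot: [0.0, -3.141, -0.0]
ft_force: [-0.1, -0.2, -0.2]
grip_width: 0.304
grip_force: 12.0
time: 11.33
position: [0.4576, -0.1207, 0.1833]
tool_rot: [0.0, -3.141, -0.0]
ft_force: [0.1, -0.2, 0.0]
grip_width: 0.303
grip_force: 12.0
[ 0.45768399 -0.12074549  0.18351128]
[[309.46461805 441.22835704]
 [309.64319062 367.9277907 ]
 [309.62066952 377.23479272]]
```

View pics/c7.png

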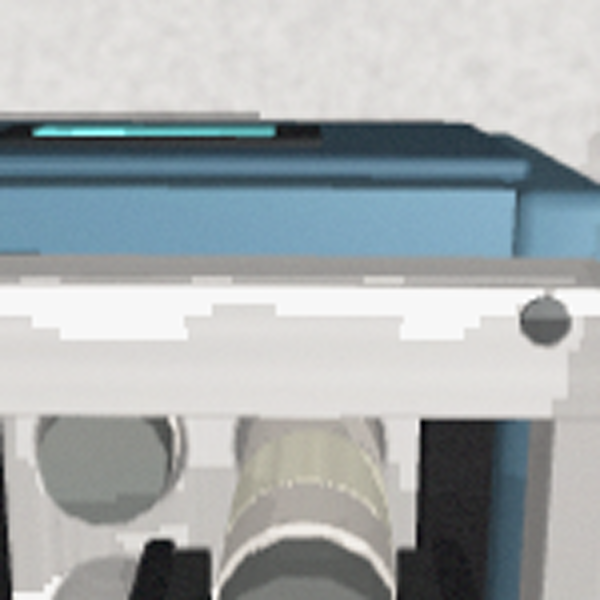

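y is now aligned (both centres at column 309). I'll continue down gently while watching the force.

```bash
for i in 1 2; do python3 -m crank '[[[0,0,3,0,1],[0,0,0,0,1]]]' | grep -E 'pos|ft'; done
python3 -m crank '[[[0,0,3,0,1],[0,0,0,0,1]]]'
python3 -m crank '[[[0,0,3,0,1],[0,0,0,0,1]]]'
```

```text
position: [0.4577, -0.1207, 0.1804]
ft_force: [-0.1, -0.9, -1.1]
position: [0.4576, -0.1207, 0.1774]
ft_force: [0.8, -0.6, -1.2]
time: 11.88
position: [0.4576, -0.1207, 0.1744]
tool_rot: [0.0, -3.141, -0.0]
ft_force: [0.1, -0.7, -0.9]
grip_width: 0.303
grip_force: 12.0
time: 12.05
position: [0.4576, -0.1207, 0.1714]
tool_rot: [0.0, -3.141, -0.0]
ft_force: [0.2, -0.2, -1.0]
grip_width: 0.3
grip_force: 12.0
```

```bash
for i in 1 2 ; do python3 -m crank '[[[0,0,3,0,1],[0,0,0,0,1]]]' | grep -E 'pos|ft'; done
python3 -m crank '[[[0,0,3,0,1],[0,0,0,0,1]]]'
python3 -m crank '[[[0,0,3,0,1],[0,0,0,0,1]]]'
python3 - <<'E'
from h import *
snap('wrist','w8');snap('scene','s8');crop('w8',200,110,150,150,2,'c8');crop('s8',220,110,120,110,3,'c8s')
a=cv2.imread('pics/c8.png');b=cv2.imread('pics/c8s.png');o=np.zeros((340,670,3),np.uint8);o[:300,:300]=a;o[:330,305:665]=b;cv2.imwrite('pics/c8.png',o)
E
```

```text
position: [0.4576, -0.1207, 0.1684]
ft_force: [0.4, 0.2, -0.4]
position: [0.4577, -0.1208, 0.1654]
ft_force: [-0.7, -0.5, -0.8]
time: 12.55
position: [0.4577, -0.1207, 0.1624]
tool_rot: [0.0, -3.141, -0.0]
ft_force: [0.1, 0.2, -1.4]
grip_width: 0.297
grip_force: 12.0
time: 12.72
position: [0.4576, -0.1207, 0.1594]
tool_rot: [0.0, -3.141, -0.0]
ft_force: [0.3, 0.9, -0.9]
grip_width: 0.303
grip_force: 12.0
```

View pics/c8.png

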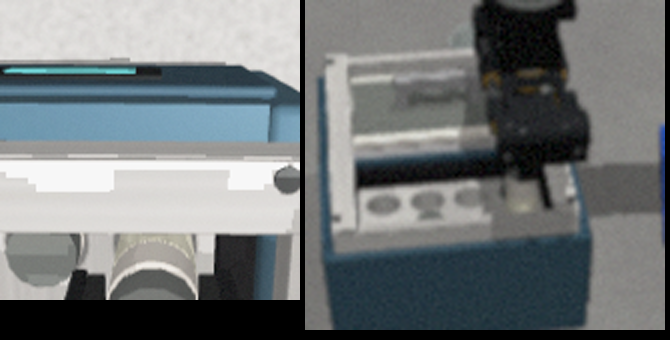

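The tube is going into the bore without contact. Down to TCP 0.122, then release.

```bash
python3 -m crank '[[[0,0,6,0,1],[0,0,6,0,1],[0,0,6,0,1],[0,0,6,0,1],[0,0,0,0,1]]]'
python3 -m crank '[[[0,0,6,0,1],[0,0,7,0,1],[0,0,0,0,1]]]'
```

```text
time: 13.23
position: [0.4568, -0.1206, 0.1342]
tool_rot: [0.0, -3.139, -0.0]
ft_force: [-1.3, 0.3, -0.9]
grip_width: 0.303
grip_force: 12.0
time: 13.48
position: [0.457, -0.1206, 0.1214]
tool_rot: [0.0, -3.139, -0.0]
ft_force: [0.5, 0.7, -0.6]
grip_width: 0.304
grip_force: 12.0
```

```bash
python3 -m crank '[[[0,0,0,0,0.16],[0,0,0,0,0.16],[0,0,0,0,0.16],[0,0,-30,0,0.16],[0,0,-40,0,0.16],[0,0,-40,0,-0.4],[-10,39,-10,0,-0.4],[-20,35,0,0,-0.4],[-20,35,0,0,-0.4],[-20,35,0,0,-0.4]]]' 20
python3 -m crank '[[[-20,35,0,0,-0.4],[-20,35,0,0,-0.4],[-17,21,20,0,-0.4],[0,0,38,0,-0.4],[0,0,0,0,-0.4],[0,0,0,0,-0.4]]]'
python3 - <<'E'
from h import *
snap('wrist','w9'); snap('top','t9');t=tool(); print(t[:3,3])
print(pix('w9',[[.5837,.1137,.105]]),pix('t9',[[.4627,-.12,.107],[.525,-.141,.095]]))
a=np.load('pics/t9.npz')['p']; b=np.load('pics/w9.npz')['p']
c1=cv2.resize(a[168:264,296:404,::-1],None,fx=3,fy=3,interpolation=cv2.INTER_CUBIC)
c2=cv2.resize(b[120:320,180:380,::-1],None,fx=2,fy=2,interpolation=cv2.INTER_CUBIC)
o=np.zeros((400,730,3),np.uint8); o[:288,:324]=c1; o[:,330:]=c2;cv2.imwrite('pics/c9.png',o)
E
```

```text
time: 14.32
position: [0.529, 0.0251, 0.2442]
tool_rot: [-0.0, 3.139, 0.002]
ft_force: [0.9, -0.3, 0.5]
grip_width: 0.672
grip_force: 0.0
time: 14.82
position: [0.5834, 0.1136, 0.1832]
tool_rot: [0.0, -3.137, 0.003]
ft_force: [-0.3, 0.3, 1.0]
grip_width: 0.703
grip_force: 0.0
[0.58569031 0.11310681 0.18690999]
[[277.59228263 219.0767734 ]] [[322.21941704 235.6745488 ]
 [328.44314659 215.53692492]]
```

View pics/c9.png

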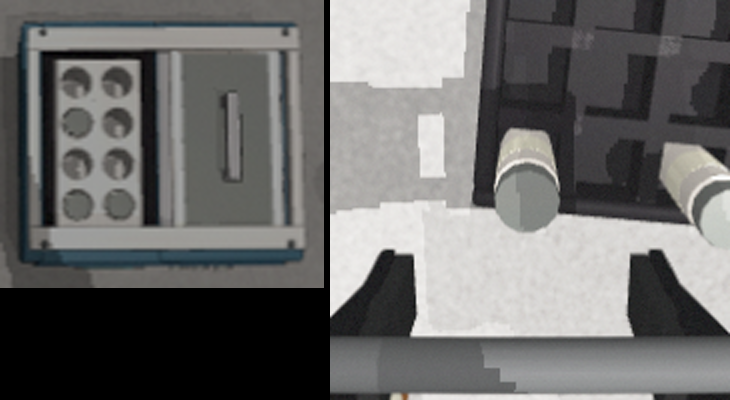

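Tube 1 stands in bore4 (crop (78,204)), level with the cold tube in bore0. The next cap is at wrist px (278.5,216), close to prediction. I'll descend and close fully before lifting.

```bash
python3 -m crank '[[[1,1,30,0,-0.4],[0,0,35,0,-0.4],[0,0,33,0,-0.4],[0,0,15,0,-0.4],[0,0,0,0,0],[0,0,0,0,1],[0,0,0,0,1],[0,0,0,0,1],[0,0,0,0,1],[0,0,0,0,1]]]' 20
python3 -m crank '[[[0,0,0,0,1],[0,0,0,0,1],[0,0,0,0,1]]]'
```

```text
time: 15.75
position: [0.5848, 0.1155, 0.0734]
tool_rot: [-0.0, 3.139, 0.002]
ft_force: [-0.5, -0.5, 0.3]
grip_width: 0.332
grip_force: 0.0
time: 16.0
position: [0.5848, 0.1155, 0.0732]
tool_rot: [-0.0, 3.139, 0.001]
ft_force: [-0.8, 0.5, 5.4]
grip_width: 0.312
grip_force: 20.0
```

```bash
python3 -m crank '[[[0,0,-20,0,1],[0,0,-40,0,1],[0,0,-40,0,1],[0,0,-40,0,1],[10,-30,-30,0,1],[14,-38,0,0,1],[14,-38,0,0,1],[14,-38,0,0,1],[14,-38,0,0,1],[14,-38,0,0,1]]]'
python3 -m crank '[[[0,-16,20,0,1],[0,0,25,0,1],[0,0,0,0,1],[0,0,0,0,1],[0,0,0,0,1]]]'
python3 - <<'E'
from h import *
snap('wrist','w10'); t=tool()[:3,3]; print(t)
p=lambda q:((pix('w10',q)-[190,110])*3).round()
print('bore5',p([[.5047,-.1203,.095],[.5047-.016,-.1203,.095]]))
for h in(.028,.032):
  for dx in(-.003,0,.003): print(h,dx,p(t+np.array([[dx-.014,0,h-.095],[dx-.014,0,h-.017],[dx-.0135,0,h]])).tolist())
crop('w10',190,110,170,190,3,'c10')
E
```

```text
time: 16.83
position: [0.5031, -0.1051, 0.2405]
tool_rot: [-0.001, 3.142, 0.001]
ft_force: [0.3, -0.6, -0.4]
grip_width: 0.315
grip_force: 20.0
time: 17.25
position: [0.5049, -0.1185, 0.1963]
tool_rot: [-0.003, 3.141, 0.0]
ft_force: [0.5, 0.5, -0.5]
grip_width: 0.313
grip_force: 20.0
[ 0.50532827 -0.11850281  0.1967373 ]
bore5 [[255. 299.]
 [255. 245.]]
0.028 -0.003 [[263.0, 277.0], [265.0, 400.0], [266.0, 446.0]]
0.028 0 [[262.0, 288.0], [265.0, 416.0], [266.0, 463.0]]
0.028 0.003 [[262.0, 300.0], [265.0, 431.0], [266.0, 480.0]]
0.032 -0.003 [[263.0, 281.0], [266.0, 409.0], [267.0, 457.0]]
0.032 0 [[263.0, 293.0], [266.0, 425.0], [267.0, 475.0]]
0.032 0.003 [[263.0, 304.0], [266.0, 441.0], [267.0, 493.0]]
```

View pics/c10.png

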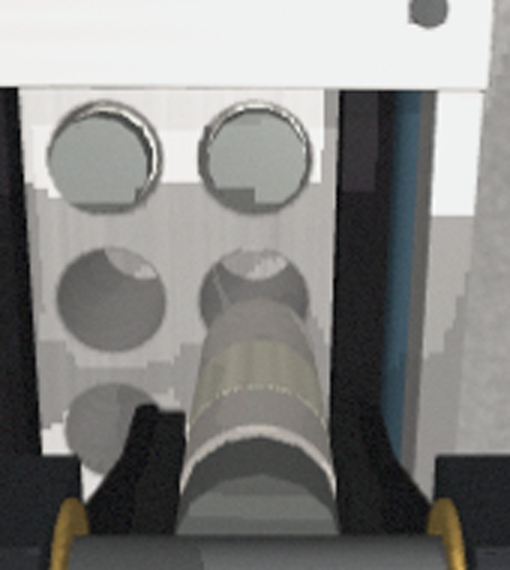

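Bore5 is at (254,300) and the foot at (263,297), so I'll shift y by -2 mm and x by -1 mm, then insert.

```bash
python3 -m crank '[[[1,-2,10,0,1],[0,0,12,0,1],[0,0,8,0,1],[0,0,4,0,1],[0,0,4,0,1],[0,0,4,0,1],[0,0,0,0,1]]]'
python3 -m crank '[[[0,0,8,0,1],[0,0,10,0,1],[0,0,10,0,1],[0,0,5,0,1],[0,0,0,0,1],[0,0,0,0,1]]]'
```

```text
time: 17.88
position: [0.5031, -0.1213, 0.1529]
tool_rot: [0.0, -3.141, -0.0]
ft_force: [1.0, -0.6, -0.3]
grip_width: 0.317
grip_force: 20.0
time: 18.38
position: [0.5031, -0.1212, 0.1199]
tool_rot: [0.001, -3.141, -0.0]
ft_force: [0.5, -0.7, -0.8]
grip_width: 0.31
grip_force: 20.0
```

No contact, so the tube is in. I'll release and go to the third tube at (0.591,0.198).

```bash
python3 -m crank '[[[0,0,0,0,0.16],[0,0,0,0,0.16],[0,0,0,0,0.16],[0,0,-30,0,0.16],[0,0,-40,0,0.16],[0,0,-40,0,-0.4],[-10,39,-10,0,-0.4],[-10,40,0,0,-0.4],[-10,40,0,0,-0.4],[-10,40,0,0,-0.4]]]' 20
python3 -m crank '[[[-12,40,0,0,-0.4],[-12,40,0,0,-0.4],[-12,40,0,0,-0.4],[-12,38,20,0,-0.4],[0,0,36,0,-0.4],[0,0,0,0,-0.4],[0,0,0,0,-0.4],[0,0,0,0,-0.4]]]'
python3 - <<'E'
from h import *
snap('wrist','w11'); snap('top','t11');t=tool(); print(t[:3,3])
print(pix('w11',[[.591,.1974,.105]]))
a=np.load('pics/t11.npz')['p']; b=np.load('pics/w11.npz')['p']
c1=cv2.resize(a[168:264,296:404,::-1],None,fx=3,fy=3,interpolation=cv2.INTER_CUBIC)
c2=cv2.resize(b[120:320,180:380,::-1],None,fx=2,fy=2,interpolation=cv2.INTER_CUBIC)
o=np.zeros((400,730,3),np.uint8); o[:288,:324]=c1; o[:,330:]=c2;cv2.imwrite('pics/c11.png',o)
E
```

```text
time: 19.22
position: [0.5437, 0.0389, 0.2417]
tool_rot: [0.001, 3.14, 0.001]
ft_force: [0.9, -0.4, -0.2]
grip_width: 0.671
grip_force: 0.0
time: 19.88
position: [0.5913, 0.1911, 0.1875]
tool_rot: [0.003, 3.14, -0.001]
ft_force: [0.5, -0.4, 0.6]
grip_width: 0.7
grip_force: 0.0
[0.59194186 0.19137962 0.18867185]
[[284.9860908  216.08505259]]
```

View pics/c11.png

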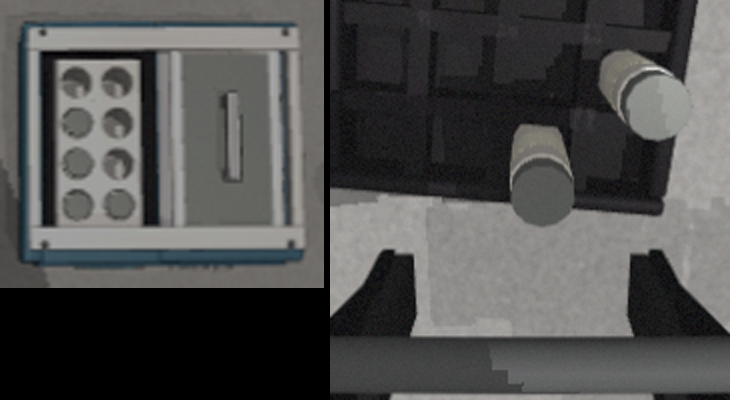

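Tube 2 is in bore5. The third cap is at wrist px (286,216.5), which gives (0.591,0.198). My viewing count is now 15, one over the limit of 14, so I'll view no more and rely on numeric checks.

```bash
python3 -m crank '[[[1,6,30,0,-0.4],[0,0,35,0,-0.4],[0,0,33,0,-0.4],[0,0,17,0,-0.4],[0,0,0,0,0],[0,0,0,0,1],[0,0,0,0,1],[0,0,0,0,1],[0,0,0,0,1],[0,0,0,0,1]]]' 20
python3 -m crank '[[[0,0,0,0,1],[0,0,0,0,1],[0,0,0,0,1]]]'
```

```text
time: 20.82
position: [0.5904, 0.1991, 0.0725]
tool_rot: [-0.0, 3.139, 0.002]
ft_force: [0.2, 0.1, 0.9]
grip_width: 0.331
grip_force: 0.2
time: 21.07
position: [0.5904, 0.1993, 0.0723]
tool_rot: [-0.001, 3.139, 0.002]
ft_force: [-0.5, -0.1, 5.8]
grip_width: 0.315
grip_force: 20.0
```

```bash
python3 -m crank '[[[0,0,-20,0,1],[0,0,-40,0,1],[0,0,-40,0,1],[0,0,-40,0,1],[6.5,-22,-30,0,1],[10,-40,0,0,1],[10,-40,0,0,1],[10,-40,0,0,1],[10,-40,0,0,1],[10,-40,0,0,1]]]'
python3 -m crank '[[[10,-40,0,0,1],[10,-40,0,0,1],[10,-40,0,0,1],[0,-20,20,0,1],[0,0,25,0,1],[0,0,0,0,1],[0,0,0,0,1],[0,0,0,0,1]]]'
python3 - <<'E'
from h import *
snap('wrist','w12'); t=tool()[:3,3]; print(t)
p=lambda q:((pix('w12',q)-[0,0])).round(1)
print('bore1',p([[.5047,-.1625,.095],[.5047-.016,-.1625,.095]]))
for dx in(-.003,0,.003): print(dx,p(t+np.array([[dx-.014,0,.032-.095],[dx-.014,0,.032-.017],[dx-.0135,0,.032]])).tolist())
g=cv2.cvtColor(np.load('pics/w12.npz')['p'],cv2.COLOR_RGB2GRAY)
u=int(p(t)[0][0])
print('col',u,g[150:275:2,u].tolist())
for r in (200,206,212,220,232): print(r,g[r,u-45:u+45:2].tolist())
E
```

```text
time: 21.9
position: [0.5318, -0.025, 0.2406]
tool_rot: [0.001, -3.141, -0.001]
ft_force: [1.2, -0.3, -0.4]
grip_width: 0.314
grip_force: 20.0
time: 22.57
position: [0.5036, -0.1621, 0.1966]
tool_rot: [-0.003, 3.141, 0.0]
ft_force: [-0.1, 0.6, -0.1]
grip_width: 0.317
grip_force: 20.0
[ 0.50402238 -0.16211943  0.1970088 ]
bore1 [[276.7 211. ]
 [276.8 193.3]]
-0.003 [[277.5, 203.9], [278.5, 246.4], [278.9, 262.6]]
0 [[277.5, 207.7], [278.5, 251.8], [278.9, 268.5]]
0.003 [[277.5, 211.6], [278.5, 257.2], [278.8, 274.3]]
col 278 [96, 167, 165, 166, 165, 161, 162, 161, 162, 161, 159, 160, 160, 159, 109, 106, 116, 166, 173, 171, 168, 215, 188, 152, 154, 163, 179, 122, 112, 115, 116, 120, 131, 130, 132, 128, 129, 129, 133, 141, 141, 143, 140, 142, 144, 139, 145, 129, 129, 128, 130, 122, 122, 153, 169, 82, 72, 69, 71, 70, 71, 72, 94]
200 [28, 30, 30, 29, 31, 28, 30, 34, 28, 146, 149, 171, 176, 180, 163, 108, 102, 142, 149, 145, 151, 161, 161, 174, 171, 175, 149, 107, 112, 164, 175, 175, 174, 174, 172, 174, 173, 177, 167, 133, 187, 152, 71, 75, 73]
206 [33, 27, 32, 30, 33, 36, 31, 32, 26, 147, 148, 174, 174, 117, 96, 115, 100, 102, 107, 112, 112, 116, 112, 115, 117, 116, 111, 110, 106, 101, 114, 174, 173, 173, 173, 173, 176, 122, 179, 69, 71, 97, 110, 109, 108]
212 [33, 32, 32, 36, 31, 35, 28, 32, 24, 142, 150, 173, 152, 94, 99, 101, 112, 111, 110, 116, 119, 121, 119, 119, 107, 108, 103, 105, 101, 101, 97, 158, 174, 170, 174, 172, 142, 195, 63, 102, 107, 109, 110, 109, 107]
220 [33, 33, 34, 31, 32, 30, 30, 30, 26, 149, 172, 171, 173, 169, 110, 127, 125, 128, 129, 132, 130, 131, 126, 128, 131, 127, 128, 124, 120, 124, 143, 149, 171, 171, 173, 173, 175, 140, 89, 108, 107, 107, 111, 110, 109]
232 [35, 29, 26, 35, 28, 30, 28, 25, 14, 141, 148, 146, 122, 113, 130, 137, 130, 140, 144, 143, 144, 142, 141, 139, 140, 138, 140, 138, 133, 123, 117, 139, 147, 148, 149, 161, 149, 146, 149, 147, 148, 149, 224, 222, 223]
```

Numerically, bore1 is centred at column 276 and the tube at about 277, with x within 1 mm. Insert.

```bash
python3 -m crank '[[[0,-0.5,10,0,1],[0,0,12,0,1],[0,0,8,0,1],[0,0,4,0,1],[0,0,4,0,1],[0,0,4,0,1],[0,0,0,0,1]]]'
python3 -m crank '[[[0,0,8,0,1],[0,0,10,0,1],[0,0,10,0,1],[0,0,4,0,1],[0,0,0,0,1],[0,0,0,0,1]]]'
```

```text
time: 23.2
position: [0.5026, -0.1636, 0.153]
tool_rot: [0.0, -3.14, -0.0]
ft_force: [0.5, 0.1, -0.7]
grip_width: 0.315
grip_force: 20.0
time: 23.7
position: [0.5027, -0.1638, 0.1214]
tool_rot: [0.0, -3.141, 0.0]
ft_force: [0.6, 0.8, -1.1]
grip_width: 0.317
grip_force: 20.0
```

In without contact. On to the fourth tube at (0.5525,0.243).

```bash
python3 -m crank '[[[0,0,0,0,0.16],[0,0,0,0,0.16],[0,0,0,0,0.16],[0,0,-30,0,0.16],[0,0,-40,0,0.16],[0,0,-40,0,-0.4],[-5,40,-10,0,-0.4],[-5,40,0,0,-0.4],[-5,40,0,0,-0.4],[-5,40,0,0,-0.4]]]' 20
python3 -m crank '[[[-5,40,0,0,-0.4],[-5,40,0,0,-0.4],[-5,40,0,0,-0.4],[-5,40,0,0,-0.4],[-5,40,0,0,-0.4],[-5,40,0,0,-0.4],[0,0,28,0,-0.4],[0,0,28,0,-0.4],[0,0,0,0,-0.4],[0,0,0,0,-0.4]]]'
python3 - <<'E'
from h import *
snap('wrist','w13'); snap('top','t13');t=tool()[:3,3]; print(t)
q=pix('w13',[[.5525,.243,.105]])[0];print(q)
g=cv2.cvtColor(np.load('pics/w13.npz')['p'],cv2.COLOR_RGB2GRAY); u,v=q.round().astype(int)
print('row',g[v,u-36:u+37:2].tolist()); print('col',g[v-50:v+31:2,u].tolist())
# top view: bores brightness
a=cv2.cvtColor(np.load('pics/t13.npz')['p'],cv2.COLOR_RGB2GRAY)
for i in range(8):
    x=.5257+(-63+42*(i%4))/1e3; y=-.203+(41 if i<4 else 83)/1e3
    c=pix('t13',[[x,y,.1]])[0].round().astype(int); w=a[c[1]-2:c[1]+3,c[0]-2:c[0]+3]; print(i,w.mean().round(),w.std().round(1))
E
```

```text
time: 24.53
position: [0.5234, -0.002, 0.2431]
tool_rot: [0.001, 3.139, 0.002]
ft_force: [1.2, 0.3, -0.3]
grip_width: 0.673
grip_force: 0.0
time: 25.37
position: [0.5521, 0.2357, 0.1849]
tool_rot: [-0.0, -3.139, 0.003]
ft_force: [1.0, 1.0, 0.9]
grip_width: 0.703
grip_force: 0.0
[0.55398084 0.23600276 0.18782476]
[286.4873604  218.35645419]
row [28, 24, 26, 22, 33, 31, 28, 30, 22, 26, 34, 84, 89, 85, 88, 88, 86, 89, 88, 86, 88, 86, 88, 85, 84, 85, 85, 35, 41, 44, 147, 142, 141, 146, 149, 149, 149]
col [27, 30, 26, 23, 30, 25, 28, 28, 27, 113, 118, 123, 123, 129, 114, 114, 132, 123, 65, 67, 90, 89, 87, 87, 86, 88, 89, 88, 84, 88, 87, 85, 86, 86, 80, 25, 28, 30, 11, 27, 20]
0 104.0 1.0
1 103.0 0.9
2 85.0 23.4
3 82.0 25.5
4 104.0 0.9
5 104.0 1.1
6 103.0 1.1
7 87.0 23.1
```

Bores 0, 1, 4, 5 and 6 all read as full with uniform caps. The last cap is at wrist px (287,222), giving about (0.555,0.243). I'll grip it.

```bash
python3 -m crank '[[[-2,7,30,0,-0.4],[0,0,35,0,-0.4],[0,0,33,0,-0.4],[0,0,15,0,-0.4],[0,0,0,0,0],[0,0,0,0,1],[0,0,0,0,1],[0,0,0,0,1],[0,0,0,0,1],[0,0,0,0,1]]]' 20
python3 -m crank '[[[0,0,0,0,1],[0,0,0,0,1],[0,0,0,0,1]]]'
```

```text
time: 26.3
position: [0.5558, 0.2438, 0.0744]
tool_rot: [-0.0, 3.139, 0.002]
ft_force: [0.7, -0.1, -0.3]
grip_width: 0.332
grip_force: 0.1
time: 26.55
position: [0.5559, 0.2439, 0.0742]
tool_rot: [-0.001, 3.139, 0.002]
ft_force: [-0.2, -0.1, 5.7]
grip_width: 0.312
grip_force: 20.0
```

```bash
python3 -m crank '[[[0,0,-20,0,1],[0,0,-40,0,1],[0,0,-40,0,1],[0,0,-40,0,1],[1,-27,-28,0,1],[1,-40,0,0,1],[1,-40,0,0,1],[1,-40,0,0,1],[1,-40,0,0,1],[1,-40,0,0,1]]]'
python3 -m crank '[[[1,-40,0,0,1],[1,-40,0,0,1],[1,-40,0,0,1],[1,-40,0,0,1],[0,-20,20,0,1],[0,0,25,0,1],[0,0,0,0,1],[0,0,0,0,1],[0,0,0,0,1]]]'
python3 - <<'E'
from h import *
snap('wrist','w14'); t=tool()[:3,3]; print(t)
p=lambda q:(pix('w14',q)).round(1)
print('bore2',p([[.5467,-.1625,.095],[.5467-.016,-.1625,.095]]))
for dx in(-.003,0,.003): print(dx,p(t+np.array([[dx-.014,0,.031-.095],[dx-.014,0,.031-.017],[dx-.0135,0,.031]])).tolist())
g=cv2.cvtColor(np.load('pics/w14.npz')['p'],cv2.COLOR_RGB2GRAY)
u=int(p(t)[0][0])
print('col',u,g[170:275:2,u].tolist())
for r in (202,206,210,214,220,232,244): print(r,g[r,u-30:u+31:2].tolist())
E
```

```text
time: 27.38
position: [0.5482, 0.0144, 0.2406]
tool_rot: [0.001, -3.141, -0.0]
ft_force: [1.4, -0.0, -1.1]
grip_width: 0.315
grip_force: 20.0
time: 28.13
position: [0.5455, -0.1625, 0.1965]
tool_rot: [-0.003, 3.141, 0.001]
ft_force: [-0.2, 0.2, -0.4]
grip_width: 0.316
grip_force: 20.0
[ 0.54595852 -0.16248652  0.19706013]
bore2 [[277.1 211. ]
 [277.1 193.3]]
-0.003 [[277.5, 203.5], [278.5, 245.6], [278.8, 261.6]]
0 [[277.4, 207.4], [278.5, 251.1], [278.8, 267.5]]
0.003 [[277.4, 211.2], [278.4, 256.4], [278.8, 273.3]]
col 278 [154, 153, 153, 151, 130, 105, 105, 128, 154, 162, 164, 163, 182, 144, 143, 167, 167, 124, 108, 120, 126, 123, 125, 124, 128, 122, 133, 135, 135, 133, 134, 135, 133, 135, 126, 124, 124, 124, 125, 125, 151, 160, 66, 64, 66, 68, 64, 69, 84, 86, 91, 103, 102]
202 [21, 111, 160, 162, 164, 167, 147, 92, 93, 97, 105, 123, 139, 152, 164, 167, 161, 143, 104, 103, 102, 97, 142, 165, 166, 164, 165, 167, 167, 169, 153]
206 [22, 98, 164, 158, 162, 150, 92, 95, 105, 96, 100, 106, 103, 106, 107, 108, 108, 109, 106, 100, 100, 95, 94, 144, 165, 163, 164, 166, 166, 151, 122]
210 [24, 82, 162, 158, 164, 117, 91, 96, 111, 98, 112, 122, 124, 126, 124, 126, 125, 122, 119, 118, 102, 97, 90, 115, 164, 166, 164, 166, 165, 116, 182]
214 [31, 81, 163, 160, 165, 134, 90, 97, 116, 119, 125, 128, 122, 124, 125, 125, 125, 124, 123, 118, 136, 131, 90, 114, 142, 162, 161, 163, 167, 105, 151]
220 [35, 82, 163, 160, 161, 166, 108, 115, 119, 121, 123, 123, 125, 124, 124, 122, 125, 123, 122, 122, 118, 118, 132, 136, 139, 140, 164, 163, 165, 162, 98]
232 [31, 50, 137, 135, 139, 113, 118, 123, 126, 128, 133, 135, 134, 134, 134, 135, 137, 137, 131, 128, 129, 131, 125, 116, 106, 137, 139, 138, 143, 143, 139]
244 [19, 31, 137, 126, 114, 119, 112, 114, 121, 125, 126, 124, 124, 124, 121, 124, 125, 121, 123, 121, 121, 118, 119, 147, 117, 115, 140, 139, 142, 139, 132]
```

Foot and bore agree to under 1 mm. Insert.

```bash
python3 -m crank '[[[0,0,10,0,1],[0,0,12,0,1],[0,0,8,0,1],[0,0,4,0,1],[0,0,4,0,1],[0,0,4,0,1],[0,0,0,0,1]]]'
python3 -m crank '[[[0,0,8,0,1],[0,0,10,0,1],[0,0,10,0,1],[0,0,4,0,1],[0,0,0,0,1],[0,0,0,0,1]]]'
```

```text
time: 28.77
position: [0.5488, -0.1637, 0.157]
tool_rot: [-0.001, 3.133, -0.0]
ft_force: [1.6, 1.5, 10.9]
grip_width: 0.312
grip_force: 20.1
time: 29.27
position: [0.5453, -0.1641, 0.1258]
tool_rot: [-0.0, 3.141, 0.002]
ft_force: [-11.6, 2.3, 22.0]
grip_width: 0.068
grip_force: 12.6
```

There was contact at the mouth and the tube slipped out of the grip (opening 6 mm). I'll back straight up and assess numerically.

```bash
python3 -m crank '[[[0,0,-10,0,1],[0,0,-20,0,1],[0,0,-30,0,1],[0,0,-30,0,1],[0,0,0,0,1],[0,0,0,0,1]]]' 10
python3 - <<'E'
from h import *
snap('wrist','w15');t=tool()[:3,3]; print(t)
print('bores @.107',pix('w15',[[.5257+(-63+42*(i%4))/1e3,-.203+(41 if i<4 else 83)/1e3,.107] for i in range(8)]).round().tolist())
g=cv2.cvtColor(np.load('pics/w15.npz')['p'],cv2.COLOR_RGB2GRAY)
s=cv2.resize(g[120:300,190:350],(80,60),interpolation=cv2.INTER_AREA)
for i,r in enumerate(s): print(f'{120+3*i:3d} '+''.join(' .:-=+*#%@'[min(9,int(v)//22)] for v in r))
E
```

```text
time: 29.77
position: [0.5464, -0.1641, 0.2138]
tool_rot: [-0.0, 3.137, -0.001]
ft_force: [-0.1, -0.5, -0.1]
grip_width: 0.009
grip_force: 0.0
[ 0.54528334 -0.16368039  0.2120644 ]
bores @.107 [[280.0, 110.0], [280.0, 161.0], [280.0, 208.0], [279.0, 251.0], [331.0, 110.0], [329.0, 161.0], [326.0, 208.0], [324.0, 251.0]]
120 ****#@@@@@@##%@@%@@@+:::::::::.#@@@@#=+###########*=*@@@@@@@%+++=*#########**@@@
123 ****#@@@@@@%*%@@%%%@+:::::::::.#@@@@@%++*#######*++#@@@@@@@@@@***+**####**+*@@@@
126 ****#@@@@@@%*%@@%%%@*-::::::::.#@@@@@@@#++++*++++*%@@@@@@@@@@@@#+=+*+====+%@@@@@
129 ****#@@@@@@@*%@@%%%@*-::::::::.#@@@@@@@@@@%####%@@@@@@@@@@@@@@@@@%#***##@@@@@@@%
132 *****@@@@@@@*%@@%%%@*-::::::::.#@@@@@@@@@@@@@@@@@@@@@@@@@@@@@@@@@@@@@@@@@@@@@@@%
135 *****@@@@@@@*%@@%%%@*-::::::::.*@@@@@@@@@@@@@@@@@@@@@@@@@@@@@@@@@@@@@@@@@@@@@@@%
138 *****@@@@@@@*%@@%%%%#-::::::::.*@@@@@@@@@@@@@@@@@@@@@@@@@@@@@@@@@@@@@@@@@@@@@@@%
141 *****@@@@@@@*%%@%%%%#-:::.::::.*@@@@@@@@@%%####%@@@@@@@@@@@@@@@@@@%%##%@@@@@@@@%
144 *****%@@@@@@*#%%%%%%#-::.:::::.*@@@@@@@##**#****+#@@@@@@@@@@@@@#*###*#+=+%@@@@@#
147 +****%@@@
[... 3621 characters left out ...]
....................
276 ..................................:-. ............::............................
279 ..................................==..............-=............................
282 ..................................+=......::......-=............................
285 .................................:+=......::.....:-=:...........................
288 .................................:+=::::::::::::::=+:...........................
291 .................................:*=------------::-+:................:....:.....
294 ..:.....::..:...:...:..:.:.:...:::+=---=----------=+-:::::::::::::::::::::::::::
297 ::..::.:::.:..:.:......::..:...:::+=============---+::::::::::::::::::::::::::::
```

The tube's foot is at bore2 and it is leaning toward +x, hidden behind the fingers. I'll move the arm aside to measure with the top and scene cameras.

```bash
python3 -m crank '[[[0,0,-30,0,1],[0,0,-30,0,0],[10,35,0,0,-0.4],[10,35,0,0,-0.4],[10,35,0,0,-0.4],[10,35,0,0,-0.4],[10,35,0,0,-0.4],[0,0,0,0,-0.4],[0,0,0,0,-0.4]]]' 10
python3 - <<'E'
from h import *
snap('wrist','w16');snap('top','t16');snap('scene','s16');t=tool()[:3,3]; print(t)
P=[[.5257+(-63+42*(i%4))/1e3,-.203+(41 if i<4 else 83)/1e3,.107] for i in range(8)]
print('wrist',pix('w16',P).round().tolist()); print('top',pix('t16',P).round().tolist());print('scene',pix('s16',P).round().tolist())
for fn,(x0,x1,y0,y1),f in(('t16',(300,360,176,252),2),('w16',(100,240,90,320),.6),('s16',(225,315,125,195),1.3)):
  g=cv2.cvtColor(np.load('pics/'+fn+'.npz')['p'],cv2.COLOR_RGB2GRAY)[y0:y1,x0:x1]
  s=cv2.resize(g,None,fx=f,fy=f/2,interpolation=cv2.INTER_AREA if f<1 else cv2.INTER_LINEAR); print(fn,s.max())
  for i,r in enumerate(s): print(f'{y0+int(2*i/f):3d} '+''.join(' .:-=+*#%@'[min(9,int(v)*10//(int(s.max())+1))] for v in r))
E
```

```text
time: 30.57
position: [0.4938, 0.0139, 0.2703]
tool_rot: [0.009, -3.139, 0.0]
ft_force: [0.6, -0.0, 0.2]
grip_width: 0.527
grip_force: 0.0
[0.49481845 0.00991401 0.27099514]
wrist [[110.0, 164.0], [115.0, 202.0], [121.0, 238.0], [126.0, 271.0], [149.0, 164.0], [153.0, 202.0], [157.0, 238.0], [161.0, 272.0]]
top [[336.0, 236.0], [336.0, 222.0], [336.0, 208.0], [335.0, 194.0], [322.0, 236.0], [322.0, 222.0], [322.0, 208.0], [322.0, 194.0]]
scene [[290.0, 171.0], [275.0, 172.0], [261.0, 174.0], [246.0, 175.0], [292.0, 181.0], [277.0, 182.0], [262.0, 183.0], [247.0, 185.0]]
t16 157
176 +***+++==========-----======----------=================================---------------------------=================-----
177 ***++=---=+*##%%%%##**##%%%%%%%%%%%%%%%%%%%%%%%%%%%%%%%%%%%%%%%%%%%%%%%%%%%%%%%%%%%%%%%%%%%%%%###%%%%%%@@@@@@@@@@@@@@@@@
178 ***++=--==*#@@@@@#+===*#@@@@@@@@@@@@@@@@@@@@@@@@@@@@@@@@@@@@@@@@@@@@@@@@@@@@@@@@@@@@@@@@@@@@@@@@@@@@@@@@@@@@@@@@@@@@@@@@
179 ***++=---=*#@@@@@%#+=+*#@@@@@@@@@@@@@@@@@@@@@@@@@@@@@@@@@@@@@@@@@@@@@@@@@@@@@@@@@@@@@@@@@@@@@@@@@@@@@@@@@@@@@@@@@@@@@@@@
180 ++++=----=*
[... 20053 characters left out ...]
***##*******++*****++++++++++===================================++++++++++++++++++++==----
188 =----=+++++++++*****+++++++++++++++++++++++++++++++++++++================================--============--------------
189 =----=+++++++++++++++++++++++*+++++++++++++++++++++++++++==========---------------::::::::::----------:::::::::::::::
191 =----==++++++++++++++++++++++++++++++++++++++===========-----::::::::::::::::::::::::::::::::::::::::::::::::::::::::
192 =-----=++++++++++++++================--------------------:::::::.::::.:..::::.:...:.:::...:::::::::::::::::::::::::::
194 =-----==================---------------------::::::::::::::......:::.........:...::...:::::::::::::::::::::::::::::::
```

The tube leans from bore2 toward bore3; the cap is at top px (339.5,192.5) and scene px about (246,159). I'll triangulate it.

Run:
```python
from h import *
from scipy.optimize import least_squares
f=lambda P:np.r_[pix('t16',P)[0]-[339.5,192.5],pix('s16',P)[0]-[246,159]]
r=least_squares(f,[.57,-.165,.15],x_scale=.01);print(r.x.round(4),r.fun.round(1))
c=r.x
foot=np.array([.5467,-.162]); d=c[:2]-foot; print('horizontal lean',d.round(4),'tilt deg for cap height',np.degrees(np.arctan2(np.hypot(*d),c[2]-.095)))
```

```text
[ 0.5848 -0.1676  0.1598] [-0.   0.3 -0.3 -0. ]
horizontal lean [ 0.0381 -0.0056] tilt deg for cap height 30.728369416120334
```

The cap is at (0.585,-0.168,0.160), leaning about 30° toward +x with its foot inside bore2. Plan: re-grip near the cap with a light grip, swing it upright using the bore as the pivot, then lower it.

```bash
python3 -m crank '[[[-17,-36,0,0,0.08],[-17,-36,0,0,0.08],[-17,-36,0,0,0.08],[-17,-36,0,0,0.08],[-16,-35,0,0,0.08],[0,0,30,0,0.08],[0,0,0,0,0.08],[0,0,0,0,0.08],[0,0,0,0,0.08]]]' 8
```

```text
time: 31.47
position: [0.579, -0.1675, 0.2423]
tool_rot: [0.0, -3.142, -0.001]
ft_force: [-0.3, 0.5, 1.1]
grip_width: 0.461
grip_force: 0.0
```

```bash
python3 -m crank '[[[0,0,30,0,0.08],[0,0,30,0,0.08],[0,0,20,0,0.08],[0,0,15,0,0.08],[0,0,10,0,0.08],[0,0,5,0,0.08],[0,0,0,0,0.08]]]' 8
python3 -m crank '[[[0,0,0,0,1],[0,0,0,0,1],[0,0,0,0,1],[0,0,0,0,1],[0,0,0,0,1],[0,0,0,0,1]]]' 8
```

```text
time: 32.05
position: [0.5792, -0.167, 0.1321]
tool_rot: [-0.002, 3.141, 0.001]
ft_force: [0.1, 0.0, 0.4]
grip_width: 0.461
grip_force: 0.0
time: 32.55
position: [0.5802, -0.167, 0.133]
tool_rot: [-0.001, 3.139, 0.001]
ft_force: [1.3, 2.5, 5.2]
grip_width: 0.333
grip_force: 8.2
```

```bash
python3 -m crank '[[[4,0.5,-2.5,0,1],[0,0,0,0,1],[4,0.5,-2.3,0,1],[0,0,0,0,1],[4,0.5,-2,0,1],[0,0,0,0,1],[4,0.5,-1.7,0,1],[0,0,0,0,1]]]' 6
python3 -m crank '[[[4,0.5,-1.4,0,1],[0,0,0,0,1],[4,0.5,-1.1,0,1],[0,0,0,0,1],[4,0,-0.8,0,1],[0,0,0,0,1]]]' 6
```

```text
time: 33.22
position: [0.562, -0.166, 0.1402]
tool_rot: [-0.0, -3.14, -0.0]
ft_force: [0.1, 1.6, -1.3]
grip_width: 0.324
grip_force: 6.0
time: 33.72
position: [0.5504, -0.1647, 0.1438]
tool_rot: [-0.0, -3.141, -0.001]
ft_force: [0.2, 1.5, -0.7]
grip_width: 0.317
grip_force: 6.0
```

```bash
python3 -m crank '[[[3,1,-0.5,0,1],[1,0,0,0,1],[0,0,0,0,1]]]' 6
python3 - <<'E'
from h import *
snap('wrist','w17');snap('scene','s17');t=tool()[:3,3]; print(t)
p=lambda q:pix('w17',q).round()
print('bore2',p([[.5467,-.1625,.095],[.5307,-.1625,.095],[.5467,-.1785,.095],[.5467,-.1465,.095]]).tolist())
for h in(.02,.03): print(h,p(t+np.array([[-.014,0,h-.095],[-.014,0,h-.017],[-.0135,0,h]])).tolist())
g=cv2.cvtColor(np.load('pics/w17.npz')['p'],cv2.COLOR_RGB2GRAY)[165:285,240:320]
for i,r in enumerate(cv2.resize(g,(80,40),interpolation=cv2.INTER_AREA)): print(165+3*i,''.join(' .:-=+*#%@'[min(9,int(v)//22)] for v in r))
E
```

```text
time: 33.97
position: [0.5469, -0.1639, 0.1444]
tool_rot: [-0.0, 3.141, -0.0]
ft_force: [1.1, -0.7, -0.4]
grip_width: 0.317
grip_force: 6.0
[ 0.54707171 -0.16386217  0.14431993]
bore2 [[279.0, 231.0], [280.0, 209.0], [257.0, 231.0], [302.0, 231.0]]
0.02 [[277.0, 203.0], [278.0, 242.0], [279.0, 256.0]]
0.03 [[277.0, 206.0], [278.0, 249.0], [279.0, 265.0]]
165 ::.  #@@@@@@@@@%*=*#==*********####################*+*@*=====*@@@@@@@@@@@@@@@@#+
168 ::.. *@@@@@@%%%*=+==***************##################*+**=====#@@@@@@@@@@@@@@%+#
171 .... +@@@@@@###+=+******************###################*+=====*%@@@@@@@@@@@#*+*%
174 :....+@@@@@@%#**=+********************##*#*###########+#+=====*%@@@@@@@@@@@#*+*%
177 .....+@@@@@@@##*=*********************#***#####*######*#*=====%@@@@@@@@@@@@#*++#
180 ... .=@@@@@@@###+*****************************##**######*====#@@@@@@@@@@@@@##*+*
183 :... :**#########+******************************#***###*+==+#@@@@@@@@@@@######*+
186 .... :**##########+=++++++++++++++++++++++++++++++++++===+*#%@@@@@@@@##########*
189 .....:**###########*===================================+*##
[... 1954 characters left out ...]
+==:............      
261 ..........-+*##+-:::::::::--::::-::-::----:--:-:::::::-=*#*+=- ..........   . . 
264 .........:+##+-::::::::::::---:--:::--:--::--::--:::::::-=+#*+:...........      
267 .........+#+-::::::::::-------------------------:::::::::::=+*=.............   .
270 ........-*-:::::::-----====================-====-------:::::-+%:..............  
273 ........--::::---=====-====================-==========---::::-*=..... ...... . .
276 ........::::-============================================--::-=-.............. .
279 ........::--================================================-:::................
282 .......:--====================================================-...............
```

It's upright: bore near edge at row 209 and shoulder at row 251, with h about 30 mm, so the base is 16 mm inside the bore. I'll centre it and lower gently.

```bash
python3 -m crank '[[[0,1,3,0,1],[0,0,0,0,1],[0,0,3,0,1],[0,0,0,0,1],[0,0,3,0,1],[0,0,0,0,1]]]' 6
```

```text
time: 34.57
position: [0.5467, -0.1627, 0.1345]
tool_rot: [0.0, -3.141, 0.0]
ft_force: [0.6, -0.9, -0.3]
grip_width: 0.319
grip_force: 6.0
```

```bash
python3 -m crank '[[[0,0,4,0,1],[0,0,0,0,1],[0,0,4,0,1],[0,0,0,0,1],[0,0,4,0,1],[0,0,0,0,1]]]' 6
```

```text
time: 35.07
position: [0.5469, -0.1625, 0.1225]
tool_rot: [0.001, -3.141, -0.0]
ft_force: [0.6, 0.2, -0.9]
grip_width: 0.32
grip_force: 6.0
```

Free of contact. I'll release, clear the view, and check the bores and rack numerically.

```bash
python3 -m crank '[[[0,0,0,0,0.16],[0,0,0,0,0.16],[0,0,0,0,0.16],[0,0,-30,0,0.16],[0,0,-40,0,0.16],[0,0,-40,0,0],[10,40,0,0,0],[0,40,0,0,0],[0,40,0,0,0],[0,30,0,0,0]]]' 10
python3 - <<'E'
from h import *
snap('top','t18')
P=[[.5257+(-63+42*(i%4))/1e3,-.203+(41 if i<4 else 83)/1e3,.107] for i in range(8)]
a=np.load('pics/t18.npz')['p']; g=cv2.cvtColor(a,cv2.COLOR_RGB2GRAY)
for i,c in enumerate(pix('t18',P).round().astype(int)): w=g[c[1]-3:c[1]+4,c[0]-3:c[0]+4]; print(i,w.mean().round(),w.std().round(1))
g0=cv2.cvtColor(np.load('pics/top0.npz')['p'],cv2.COLOR_RGB2GRAY)
for q in [(.591,.198),(.5837,.1137),(.5528,.243),(.500,.121)]:
    c=pix('t18',[[*q,.105]])[0].round().astype(int); print(q,g0[c[1]-2:c[1]+3,c[0]-2:c[0]+3].mean().round(),g[c[1]-2:c[1]+3,c[0]-2:c[0]+3].mean().round())
r=g[180:245,190:266]; print('bright px in rack area',((g[190:235,203:255]>90).sum()))
for i,rr in enumerate(cv2.resize(g[183:237,196:264],(102,40),interpolation=cv2.INTER_AREA)): print(''.join(' .:-=+*#%@'[min(9,int(v)//16)] for v in rr))
E
```

```text
time: 35.9
position: [0.5367, -0.009, 0.2338]
tool_rot: [-0.004, 3.14, 0.003]
ft_force: [0.8, 0.3, 0.7]
grip_width: 0.495
grip_force: 0.0
0 69.0 1.7
1 69.0 2.2
2 70.0 5.2
3 77.0 21.9
4 74.0 11.3
5 70.0 2.6
6 39.0 17.6
7 44.0 26.7
(0.591, 0.198) 100.0 106.0
(0.5837, 0.1137) 100.0 81.0
(0.5528, 0.243) 99.0 105.0
(0.5, 0.121) 101.0 28.0
bright px in rack area 603
********************************************************************************+++++*****+=-=========
************************************************************************+****+++++++++****+=--========
************************************************************************++*+++++++==+++++++=--========
***************************************************************************+=-:::::::::::::::-========
*************************************************************************++=-::::::::::::::::-========
************************************************************************+++--::::-==:::::::::--=======
************************************************************************+++--::::--=:::::::::-========
****************
[... 2682 characters left out ...]
::::::::::::::::::::::::::::::::::..:..................:::...   ............:::---
****************=::::::::::::::::..::::::........::::.:::..:................::::................:::---
***************+=:::::::::::::::::::::::.......:.........:......................................:::---
***************=-::::.::::::::::::::::::.......::::::::::...    ................    ......  . ..:::---
***************=-:::::::::::::::::::::::......::::::::::::..   .....:...........    ............:::---
***************--:::::::::::::::::::::::......:::::::::::... ......::..........     ............:::---
***************-::::::::::::::::::::::::......::::::::::::..  .................     ............::----
```

The rack is empty (and has since been nudged aside, which no longer matters). I'll check that all the caps sit at the right height in the wrist view.

Run:
```python
from h import *
snap('wrist','w19');t=tool()[:3,3]; print(t)
P=np.array([[.5257+(-63+42*(i%4))/1e3,-.203+(41 if i<4 else 83)/1e3,.107] for i in range(8)])
print(pix('w19',P).round().tolist()); print(pix('w19',P[[2]]+[0,0,.03]).round())
g=cv2.cvtColor(np.load('pics/w19.npz')['p'],cv2.COLOR_RGB2GRAY)[110:290,90:210]
for i,r in enumerate(cv2.resize(g,(100,72),interpolation=cv2.INTER_AREA)): print(int(110+2.5*i),''.join(' .:-=+*#%@'[min(9,int(v)//22)] for v in r))
```

```text
[ 0.53685411 -0.00517875  0.23316565]
[[99.0, 121.0], [105.0, 168.0], [111.0, 211.0], [117.0, 250.0], [145.0, 121.0], [149.0, 168.0], [154.0, 211.0], [158.0, 251.0]]
[[ 95. 221.]]
110 *************+====+#%@%%@@@@@@@@@@@%##*****************==+%@@@@@%::::::-%@@@@@@@@@@%********++------
112 ****************=====+#@%@@@@@@@@@@#*************#***#@#+==+@@@@@-::::::#@@@@@@@@@@@#*******++=-----
115 *****************+=====#@@@@@@@@@@%******************#@@%+==+@@@@=::::::#@@@@@@@@@@@#********+=-----
117 ******************+=---=#@@@@@@@@@#*******************%@@*===*@@@=::::::*@@@@@@@@@@@#********++-----
120 *******************=----=%@@@@@@@@#*******************%@%#+==+%@@+:::::-*@@@@@@@@@@@#********++-----
122 *******************=----=%@@@@@@@@%*******************###*===+@@@+::::::+@@@@@@@@@@@#********+=-----
125 *******************=----=%@@@@@@@@@#*********************+=-=#@@@*::::::=@@@@@@@@@@@#********+=-----
127 ******************+=----*@@@@@@@@@@@%*******************+=--+@@@@%-:::::=@@@@@@@@@@@#********+=-----
130 *****************+=---=*@@@@@@@@@@@@@%#****************+=-+#@%%@@@::::::=@@@
[... 5939 characters left out ...]
:::::::::::::::::::::::::::::::::::::::::::::::::.....:@@@@@@%**+-....
275 ::::::::::::::::::::::::::::::::::::::::::::::::::::::::::::::::::::::::::::::-----:.@@@@@@@*-......
277 ::::::::::::::::::::::::::::::::::::::::::::::::::::::::::::::::::::::::::::-=++====-#@@@@@*:.......
280 :::::::::::::::::::::::::::::::::::::::::::::::::::::::::::::::::::::::::::-+*++=====#@@@#-.........
282 :::::::::::::::::::::::::::::::::::::::::::::::::::::::::::::::::::::::::::+**+======+@%=...........
285 ::::::::::::::::::::::::::::::::::::::::::::::::::::::::::::::::::::::::::=**++=======-.............
287 ::::::::::::::::::::::::::::::::::::::::::::::::::::::::::::::::::::::::.-+#*+===------:::::::::::::
```

All six caps look the same in size and height, and bores 3 and 7 are empty. Now to fetch the hatch.

```bash
python3 -m crank '[[[2,-35,-15,0,0],[2,-38,0,0,0],[2,-38,0,0,0],[2,-38,0,0,0],[2,-38,0,0,0],[2,-38,0,0,0],[0,-35,0,0,0],[0,0,0,0,0],[0,0,0,0,0],[0,0,0,0,0]]]' 40
python3 - <<'E'
from h import *
snap('wrist','w20');t=tool()[:3,3]; print(t)
p=pix('w20',[[.49,-.266,.166],[.51,-.266,.166],[.482,-.266,.166]]).round(); print(p)
g=cv2.cvtColor(np.load('pics/w20.npz')['p'],cv2.COLOR_RGB2GRAY); 
for u,v in p[:2].astype(int): print(g[v,u-30:u+31:2].tolist())
E
```

```text
time: 36.83
position: [0.5249, -0.2726, 0.248]
tool_rot: [-0.001, -3.141, -0.001]
ft_force: [-1.1, 0.4, 0.2]
grip_width: 0.498
grip_force: 0.0
[ 0.52528932 -0.27152916  0.24796147]
[[286. 175.]
 [285. 199.]
 [286. 164.]]
[111, 108, 108, 107, 108, 107, 107, 108, 110, 106, 108, 131, 139, 135, 139, 140, 221, 206, 86, 93, 107, 107, 108, 108, 109, 106, 109, 108, 163, 164, 163]
[109, 105, 108, 107, 106, 109, 105, 108, 107, 108, 107, 110, 138, 133, 136, 136, 141, 141, 100, 92, 106, 109, 105, 108, 108, 107, 108, 106, 158, 159, 161]
```

```bash
python3 -m crank '[[[0,5,30,0,0],[0,0,30,0,0],[0,0,25,0,0],[0,0,15,0,0],[0,0,8,0,0],[0,0,0,0,0],[0,0,0,0,0],[0,0,0,0,1],[0,0,0,0,1],[0,0,0,0,1]]]' 40
python3 -m crank '[[[0,0,0,0,1],[0,0,0,0,1],[0,0,0,0,1],[0,0,0,0,1],[0,0,0,0,1]]]'
```

```text
time: 37.72
position: [0.5257, -0.2679, 0.1414]
tool_rot: [-0.001, 3.139, -0.001]
ft_force: [0.1, -0.9, -0.1]
grip_width: 0.356
grip_force: 0.0
time: 38.13
position: [0.5252, -0.2671, 0.1405]
tool_rot: [-0.001, 3.141, 0.002]
ft_force: [0.2, 3.1, 4.2]
grip_width: 0.133
grip_force: 40.0
```

```bash
python3 -m crank '[[[0,0,-3,0,1],[0,0,-2,0,1],[0,0,0,0,1],[0,8,0,0,1],[0,15,0,0,1],[0,18,0,0,1],[0,18,0,0,1],[0,18,0,0,1],[0,0,0,0,1],[0,0,0,0,1]]]'
python3 -m crank '[[[0,12,0,0,1],[0,12,0,0,1],[0,10,0,0,1],[0,8,0,0,1],[0,5,0,0,1],[0,0,0,0,1],[0,0,0,0,1]]]'
```

```text
time: 38.97
position: [0.525, -0.1888, 0.1448]
tool_rot: [0.005, -3.141, -0.001]
ft_force: [-0.0, -0.2, -4.0]
grip_width: 0.131
grip_force: 40.0
time: 39.55
position: [0.525, -0.144, 0.1452]
tool_rot: [-0.001, 3.141, -0.001]
ft_force: [0.1, 0.1, -3.6]
grip_width: 0.133
grip_force: 40.0
```

```bash
python3 -m crank '[[[0.5,1.7,0,0,1],[0,0,4,0,1],[0,0,0,0,1],[0,0,4,0,1],[0,0,0,0,1]]]' 30
python3 -m crank '[[[0,0,3,0,1],[0,0,0,0,1],[0,0,3,0,1],[0,0,0,0,1]]]'
```

```text
time: 39.97
position: [0.524, -0.1422, 0.1363]
tool_rot: [-0.0, -3.14, -0.0]
ft_force: [1.1, 0.1, -3.8]
grip_width: 0.139
grip_force: 30.0
time: 40.3
position: [0.5242, -0.1419, 0.1306]
tool_rot: [0.0, -3.141, -0.0]
ft_force: [0.6, -0.1, -3.4]
grip_width: 0.134
grip_force: 30.0
```

```bash
python3 -m crank '[[[0,0,1,0,1],[0,0,0,0,1]]]'
python3 -m crank '[[[0,0,0,0,0.4],[0,0,0,0,0],[0,0,0,0,0],[0,0,0,0,0],[0,0,-20,0,0],[0,0,-40,0,0],[0,0,-40,0,0],[10,38,0,0,0],[10,38,0,0,0],[10,38,0,0,0]]]'
python3 -m crank '[[[0,38,0,0,0],[0,38,0,0,0],[0,38,0,0,0],[0,38,0,0,0],[0,0,0,0,0],[0,0,0,0,0]]]'
python3 - <<'E'
from h import *
snap('top','t21'); t=tool()[:3,3]; print(t)
a=cv2.cvtColor(np.load('pics/top0.npz')['p'],cv2.COLOR_RGB2GRAY).astype(int);b=cv2.cvtColor(np.load('pics/t21.npz')['p'],cv2.COLOR_RGB2GRAY).astype(int)
A=a[176:252,303:400];B=b[176:252,303:400]; d=abs(A-B); print('chiller diff mean,max',d.mean().round(2),d.max(),(d>25).sum())
i,j=pix('t21',[[.524,-.141,.156]])[0].round().astype(int); print('handle rows',a[j,i-10:i+11].tolist(),b[j,i-10:i+11].tolist())
for n,(x0,x1,y0,y1) in dict(pink=(315,360,105,168),blue=(325,397,282,332),beaker=(402,438,220,248),carton=(130,168,195,247),bottle=(265,297,130,166)).items():
    dd=abs(a-b)[y0:y1,x0:x1]; print(n,dd.mean().round(1),(dd>30).sum())
E
```

```text
time: 40.47
position: [0.5245, -0.142, 0.1305]
tool_rot: [-0.0, 3.141, 0.0]
ft_force: [-0.7, 0.4, -1.5]
grip_width: 0.135
grip_force: 30.0
time: 41.3
position: [0.4947, -0.0273, 0.2314]
tool_rot: [0.003, 3.139, 0.001]
ft_force: [0.1, 0.9, -0.4]
grip_width: 0.499
grip_force: 0.0
time: 41.8
position: [0.4941, 0.1267, 0.2301]
tool_rot: [-0.009, 3.142, -0.0]
ft_force: [-1.4, -1.2, -0.0]
grip_width: 0.497
grip_force: 0.0
[0.49446442 0.12428746 0.23016181]
chiller diff mean,max 3.9 66 109
handle rows [96, 96, 96, 95, 96, 92, 82, 93, 119, 126, 122, 102, 58, 80, 96, 95, 95, 94, 95, 95, 95] [100, 99, 99, 98, 98, 95, 89, 84, 105, 130, 124, 105, 67, 66, 81, 98, 98, 98, 98, 98, 97]
pink 2.6 0
blue 7.9 39
beaker 2.4 0
carton 2.6 0
bottle 2.3 0
```

The handle is back at its starting image position (within about 0.3 px), the hatch went down to its original height, and the bystanders haven't moved. Handing in.

```bash
python3 -c "
from bench import job
print(job.close_job())"
```

```text
the job is handed in; nothing more can be done
None
```

The job is handed in: all four rack tubes stand in bores 1, 2, 4 and 5, the two cold tubes were left in bores 0 and 6, and the hatch is back home in its seat. The bore2 tube tipped on the rim and had to be swung upright, the rack was shifted aside late in the run (cause not seen), and I viewed 15 pictures, one over the limit of 14.

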